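# Lock the focus barrel with its knurled ring

### The job

The focus of the small optical head is set and has to be locked. Set the yellow-tailed holding key fully down over the tang on top of the brass barrel, its tail gently between the two prongs of the stop post, so that the barrel cannot turn; then turn the knurled lock ring clockwise (seen from above) until it is firmly tight, about 0.7 N m, without forcing it. The barrel must keep its setting, the key stays on, and the bottles and beakers are left where they stand.

Things in the scene. Friction and masses are not known exactly. Their poses are not given: they have to be found in the camera images.
- focus_head: Optical focus head fixed on the bench: aluminium base plate 150 x 100 x 10 mm, black round housing 39 mm diameter up to 68 mm height, then the lock ring, then the barrel. Origin on the bench on the vertical axis of the barrel; z up; the stop post stands in its -x direction. All heights below are over the bench. Behind it stands a fixed electrode stand whose thin rod, at world x 0.57 m, y 0.075 m, rises 310 mm: swing the arm well above it.
- stop_post: Fork of two upright prongs, open at the top, on a dark steel post fixed to the head. Same origin and axes as focus_head. Prongs centred 73 mm from the barrel axis in -x, 10 mm thick along x, gap 15 mm wide in y, from height 95 mm (floor of the gap, on which the tail of the seated key rests) to 107 mm, inner top edges rounded. The prongs take at most 14 N from the key; the tail bears on it 73 mm from the barrel axis, so 0.7 N m on the ring gives about 9.6 N.
- barrel_top (a point): Centre of the flat shoulder on top of the brass barrel (32 mm diameter), at height 95 mm; axes turn with the barrel. A steel tang stands on it: 12 mm along x, 26 mm along y, up to height 102 mm, with a narrower 8 x 22 mm crest up to 104 mm.
- barrel (a joint): Turn of the barrel in the housing in rad, counter-clockwise from above positive; within 0.03 of 0 at the start. It turns very easily (0.03 N m) and, unheld, is dragged round by the ring. With the key on it has about 0.12 rad of play either way and gives to about 0.2 under load. The focus is lost if it ever turns more than 0.35 from 0.
- ring_mid (a point): Centre of the knurled aluminium lock ring, on the barrel axis at height 81 mm; ring diameter 56 mm, from height 70 to 92 mm, red radial mark on its top; it does not move noticeably up or down. Below it the housing is narrower (39 mm diameter), so fingers may reach down beside it to height 40 mm.
- ring_thread (a joint): Turn of the ring's thread on the barrel in rad, growing clockwise from above; starts between 0.4 and 1.0 and ends at 1.8, where the rubber washer has met the housing. Running drag 0.1 N m. It stays at 1.8 while the ring is then tightened: the ring winds up on the washer, the torque jumps to 0.4 N m and then climbs steeply, so go on in small steps and by the felt torque about the ring axis. The ring stays tight when released.
- holding_key: Loose flat key, 12 mm thick, about 100 g, lying on the bench. Origin at the centre of the slot on the underside of the steel head; the yellow tail, 12 mm wide, 12 mm high, runs along its -x to 87 mm from the origin; z up. Head 24 mm along x and 38 mm along y with a through slot 14.8 x 29.2 mm (x, y). Seated, its origin is at barrel_top and its axes agree with focus_head; it can be gripped across the tail 45 mm from the origin, clear of ring and prongs.
- bottle_blue: Blue lidded bottle 54 mm in diameter, 113 mm high, bystander; origin at the centre of its base.
- beaker_blue: Beaker, 62 x 68 mm, 84 mm high, with blue contents, bystander; origin at the centre of its base.
There are look-alikes about, which are no part of the job. What is shaped like the holding_key but turquoise is not meant.

How it is judged:
By the outcome, as a careful person would: the job done as asked, in the order asked, and still so for the second after the job is handed in, with the robot touching nothing.
It also fails if it takes over 67 s, if anything falls off the work surface, if the arm or the gripper's body presses on something with over 40 N, if the wrist force passes 120 N, or if a joint passes its speed limit or range.

### The arm

A 6-joint arm with a two-finger parallel gripper is mounted at the origin on a cart in front of the work surface, level with it; the furniture and walls round the work are solid. World frame = base frame: x ahead of the robot, y to its left, z up, the work surface at z = 0. Lengths are in mm, angles in rad, forces in N, time in s.
With the tool pointing down it reaches from about 250 to 775 mm from the base axis. Payload 8.9 kg.
Tool frame: the origin (TCP) lies at the very end of the fingers, on their centre line; the grasp point (between the pads) lies 19 mm behind it; x points along the fingers, y is the direction in which the jaws open and shut, and the axes are right-handed (so a half turn about x gives the same grasp; the last joint's range is limited). The gripper opens to 85 mm and grips with 20 to 120 N. Pads are 22 mm wide; open, the fingers measure 114 mm over their backs; the gripper's body (76 mm by 85 mm) begins 54 mm behind the grasp point. The pads swing forward as they close: fully open they stand 13 mm farther back than shut.
Start: joints at [1.124, 0.291, -0.153, 1.127, 0, 1.431], TCP at [159.049, 500.327, 231.305] pointing down, gripper open.
Joint ranges: [-2.52, 2.52], [-0.91, 1.74], [-1.3, 1.37], [-1.96, 2.02], [-1.52, 1.47], [-3.14, 3.14]. Speed limits (rad/s): [2.22, 2.22, 2.79, 3.14, 3.14, 3.14].

### API

Orientations are given as a unit quaternion [x, y, z, w].
In Python, from station import bot gives the robot as it stands.
- The arm moves only by the tool step_arm, never from a script. Its argument "rows" is text: rows parted by semicolons, each of 7 numbers parted by spaces: the shift along the tool's x, y, z in mm, then the turn, a rotation vector about the tool's x, y, z in degrees, then the closure in counts, from 0 (fully open) to 255 (shut). In form: dx dy dz rx ry rz claw; .... A call has 1 to 5 rows; each row is the pose to reach, as a shift and turn from the pose commanded when the call began, along the tool's axes at that moment; what a row does not reach only later rows make up. A row lasts 1/8 s, in which the tool goes at most 62.5 mm and 10.7 degrees, less where a joint would pass 70% of its speed; a pose out of reach is approached as far as the arm can. A call with a gripper value outside its range is refused whole. The fingers move at their own pace and stop on an object; "squeeze" is the grip in N (left out, the last holds). Time passes only in rows, so rows that repeat a pose let the fingers close. It gives the time, the measured TCP pose, the force and the opening at its end, in the units of the state.
- bot.sense(): the state, without advancing time (a new reading comes with each control period).
- bot.grab_frame(name): name is "side" or "top" or "wrist"; returns a dict with "pixels" (400x640x3 uint8, red, green, blue), "vertical_fov" (degrees; the focal length in pixels is half the picture's height over the tangent of half this angle, whatever the lens; pixels are square), "cx", "cy" (the principal point, pixels), "rvec" (rotation vector, rad) and "tvec" (3), from world to camera coordinates, as OpenCV has them. Camera axes: x right, y down, z forward; pixel columns grow to the right and rows downward; lengths in mm; the calibration is good to about 2 mm. A picture is of the moment at which its call begins. There is no depth.
- bot.hand_in(): hands the job in, once; it reports no verdict.
The state is a dict: "time": time; "qpos": joint angles; "qvel": joint speeds; "effort": joint torques, N m; "eef_pos": TCP position; "ee_rot": TCP orientation; "contact_force": force on the tool from outside, world axes, zero at the start; "moment": the same for the moment, N m; "gripper_width": finger opening in mm.
Only numpy, scipy, OpenCV 4.12 (cv2) and the standard library are available. Lean on these libraries where they do the work, as an engineer would, in place of code of your own. Each camera call takes 0.05 s, during which the arm holds its last target.

## Working session

There is one attempt and no reset: what is moved stays moved. The work goes in short steps, Python scripts to look and compute and a tool call to move; the robot and the scene stay as the last step left them, time stands still between calls to the robot, and variables do not carry over. Pictures are saved under pics/ and viewed, and the job is handed in when it is done.

Besides the shell and the picture viewer there is one more tool, called after "Emit:" as name(argument=value, ...) on one line, values as JSON. step_arm: Moves the arm, as the interface text tells. Its arguments: {"type":"object","properties":{"rows":{"type":"string"},"squeeze":{"type":"number"}},"required":["rows"]}

```bash
ls; mkdir -p pics; cat > h.py <<'E'
import numpy as np, cv2, pickle
from station import bot
from scipy.spatial.transform import Rotation as R
def grab(n,tag):
    f=bot.grab_frame(n); cv2.imwrite(f'pics/{tag}.png',f['pixels'][:,:,::-1]); pickle.dump(f,open(f'pics/{tag}.pkl','wb')); return f
def load(tag): return pickle.load(open(f'pics/{tag}.pkl','rb'))
def K(f):
    F=200/np.tan(np.radians(f['vertical_fov'])/2); return np.array([[F,0,f['cx']],[0,F,f['cy']],[0,0,1]])
def ray(f,u,v):
    Rm=cv2.Rodrigues(np.array(f['rvec'],float))[0]; t=np.array(f['tvec'],float).ravel()
    d=Rm.T@np.linalg.inv(K(f))@[u,v,1]; return -Rm.T@t, d/np.linalg.norm(d)
def atz(f,u,v,z):
    o,d=ray(f,u,v); return o+d*(z-o[2])/d[2]
def tri(*obs):
    A=np.zeros((3,3));b=np.zeros(3);rs=[]
    for f,u,v in obs:
        o,d=ray(f,u,v);P=np.eye(3)-np.outer(d,d);A+=P;b+=P@o;rs.append((o,P))
    x=np.linalg.solve(A,b); return x,[np.linalg.norm(P@(x-o)) for o,P in rs]
def proj(f,p):
    return cv2.projectPoints(np.array(p,float).reshape(-1,3),np.array(f['rvec'],float),np.array(f['tvec'],float),K(f),None)[0].reshape(-1,2)
def crop(tag,x0,y0,x1,y1,s,out):
    im=cv2.imread(f'pics/{tag}.png')[y0:y1,x0:x1]; cv2.imwrite(f'pics/{out}.png',cv2.resize(im,None,fx=s,fy=s,interpolation=cv2.INTER_CUBIC))
E
python3 - <<'E'
from h import *
for n in ['side','top','wrist']:
    f=grab(n,n+'0'); print(n,f['vertical_fov'],f['cx'],f['cy'],ray(f,f['cx'],f['cy']))
print(bot.sense())
E
```

```text
pics
side 48.35406440278099 316.399090409968 200.37308382939813 (array([  75.0946989 , -762.38240897,  745.4758472 ]), array([ 0.39683866,  0.63970068, -0.65825688]))
top 45.437767559082076 318.9382880281041 207.91757163669087 (array([ 252.98872261, -153.14522561, 1099.31437737]), array([ 0.20993439,  0.00542459, -0.97770043]))
wrist 63.02422353121794 317.4282736380659 199.26149987473582 (array([ 88.42859902, 522.93978238, 372.8550731 ]), array([ 0.27747889, -0.08912487, -0.95658885]))
{'time': 0.15, 'qpos': array([ 1.12371187e+00,  2.91137692e-01, -1.53918675e-01,  1.12671312e+00,
        2.30839189e-07,  1.43151235e+00]), 'qvel': array([-5.70217822e-05, -3.12958569e-03,  1.07545665e-03,  1.42249200e-03,
        3.92060734e-04,  1.65709370e-03]), 'effort': array([ 1.06285959e-03, -5.37369347e+01,  3.31519961e+01,  1.14301665e-02,
       -1.35373411e-04,  3.69253897e-06]), 'eef_pos': array([158.90376931, 500.03752578, 230.88387941]), 'ee_rot': array([ 0.10806545,  0.69884872, -0.10872417,  0.69864969]), 'contact_force': array([0.86373018, 0.54147761, 0.76171536]), 'moment': array([-0.01460789,  0.02288392,  0.00450057]), 'gripper_width': 85.20947118517921}
```

View pics/side0.png

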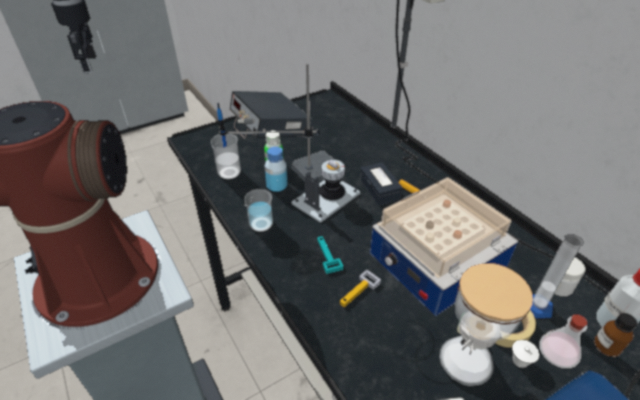

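View pics/top0.png

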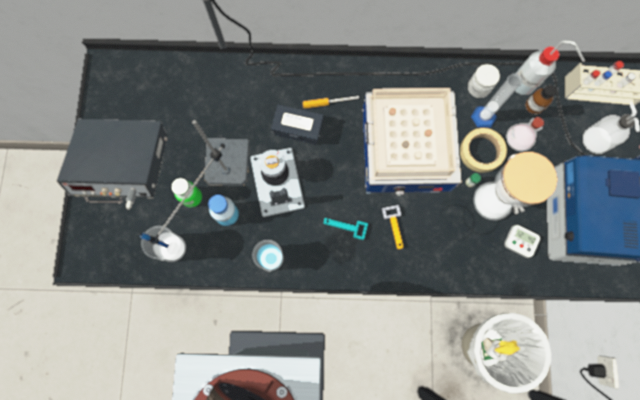

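View pics/wrist0.png

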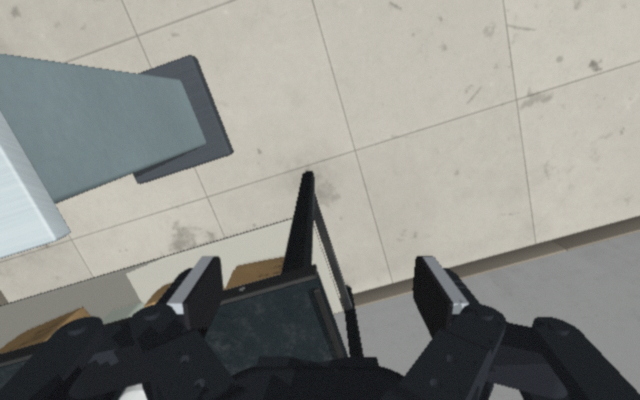

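```bash
python3 - <<'E'
from h import *
crop('top0',230,130,430,270,4,'c1'); crop('side0',220,130,400,320,3.1,'c2')
E
```

```text
(no output)
```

View pics/c1.png

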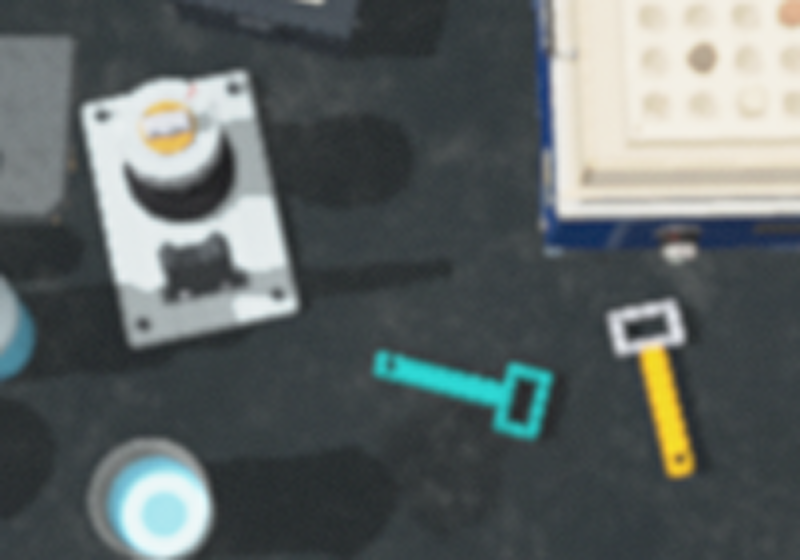

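View pics/c2.png

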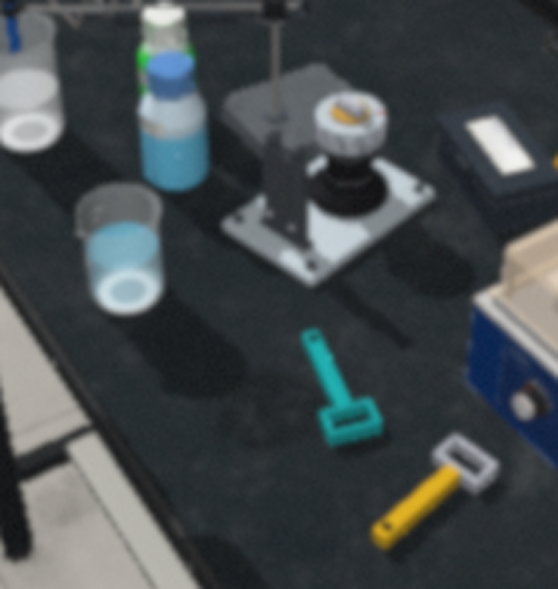

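```bash
python3 - <<'E'
from h import *
t=load('top0');s=load('side0')
T=lambda u,v:(t,230+u/4,130+v/4)
S=lambda u,v:(s,220+u/3.1,130+v/3.1)
print('head',tri(T(647,327),S(466,463)), 'z12',atz(*T(647,327),12),atz(*S(466,463),12))
print('tail',tri(T(680,470),S(383,530)),atz(*T(680,470),12),atz(*S(383,530),12))
print('barrel',tri(T(167,127),S(352,109)),atz(*T(167,127),100),atz(*S(352,109),100))
pl=[(82,105),(247,70),(300,310),(130,348)]
c=[atz(*T(*p),10) for p in pl]; print(np.round(c,1), np.mean(c,0))
pl=[(436,189),(313,285),(222,229)]
print([np.round(atz(*S(*p),10),1) for p in pl])
for p in [(147,132),(187,124)]: print('tang',atz(*T(*p),104))
# prongs
print('post',atz(*T(193,245),107))
E
```

```text
head (array([ 483.25571059, -317.35656319,    6.08690772]), [np.float64(0.1752050483234285), np.float64(0.17520504832355874)]) z12 [ 482.17310175 -316.54455112   12.        ] [ 479.81450071 -320.87176046   12.        ]
tail (array([ 400.42295755, -335.63885313,   12.19911162]), [np.float64(1.3812666069085657), np.float64(1.3812666069085715)]) [ 399.16183006 -335.10861196   12.        ] [ 401.8790998  -335.89519163   12.        ]
barrel (array([570.63704472, -41.48231798,  94.68614578]), [np.float64(1.250323261293788), np.float64(1.2503232612937776)]) [567.76261477 -41.60904599 100.        ] [567.91214173 -47.54143222 100.        ]
[[ 608.4   19.8   10. ]
 [ 633.1  -77.7   10. ]
 [ 487.  -114.6   10. ]
 [ 461.6  -16.7   10. ]] [547.51018388 -47.28850507  10.        ]
[array([634. , -77.2,  10. ]), array([ 486.4, -119.4,   10. ]), array([459.4, -25.9,  10. ])]
tang [563.35540151 -31.32500315 104.        ]
tang [568.51702946 -52.85180507 104.        ]
post [500.05957976 -59.53751739 107.        ]
```

```bash
cat >> h.py <<'E'
def down(a):
    "tool x down, tool y at world angle a"
    x=np.array([0,0,-1.]);y=np.array([np.cos(a),np.sin(a),0]);z=np.cross(x,y);return R.from_matrix(np.c_[x,y,z])
def rel(p0,R0,p,Rt):
    return np.round(R0.inv().apply(np.array(p)-p0),1), np.round((R0.inv()*Rt).as_rotvec(degrees=True),1)
def cmd(p,a,src=None):
    s=bot.sense(); p0=s['eef_pos'];R0=R.from_quat(s['ee_rot'])
    return rel(p0,R0,p,down(a))
def st():
    s=bot.sense();y=R.from_quat(s['ee_rot']).as_matrix()
    print('t',s['time'],'p',np.round(s['eef_pos'],1),'tooly ang',round(np.arctan2(y[1,1],y[0,1]),4),'xaxis',np.round(y[:,0],3),'q',np.round(s['qpos'],3),'F',np.round(s['contact_force'],1),'M',np.round(s['moment'],2),'w',round(s['gripper_width'],1))
E
python3 - <<'E'
from h import *
st(); print(np.round(R.from_quat(bot.sense()['ee_rot']).as_matrix(),3))
t=load('top0')
for p in [(218,155),(145,238),(268,255),(222,210),(150,245)]: print(p,[np.round(atz(t,*p,z)) for z in (0,100,250)])
for w in [(400,0,420,1.82)]: print(cmd(w[:3],w[3]))
E
```

```text
t 0.15 p [158.9 500.  230.9] tooly ang 1.263 xaxis [-0.    -0.001 -1.   ] q [ 1.124  0.291 -0.154  1.127  0.     1.432] F [0.9 0.5 0.8] M [-0.01  0.02  0.  ] w 85.2
[[-0.     0.303  0.953]
 [-0.001  0.953 -0.303]
 [-1.    -0.001 -0.   ]]
(218, 155) [array([613., 100.,   0.]), array([580.,  77., 100.]), array([531.,  42., 250.])]
(145, 238) [array([406., 255.,   0.]), array([392., 218., 100.]), array([371., 162., 250.])]
(268, 255) [array([375., -33.,   0.]), array([364., -44., 100.]), array([347., -60., 250.])]
(222, 210) [array([478.,  81.,   0.]), array([457.,  59., 100.]), array([426.,  27., 250.])]
(150, 245) [array([390., 241.,   0.]), array([378., 205., 100.]), array([359., 152., 250.])]
(array([-188.8, -403.7,  381.2]), array([-31.9,  -0. ,   0.1]))
```

Emit:
step_arm(rows="-60 0 0 0 0 0 0; -120 0 0 0 0 0 0; -165 -30 30 -5 0 0 0; -190 -80 75 -10 0 0 0; -205 -130 120 -15 0 0 0", squeeze=40)

```text
time: 0.78
eef_pos: [228.2, 352.7, 433.5]
ee_rot: [0.015, 0.707, -0.015, 0.707]
contact_force: [2.2, 0.5, 0.2]
gripper_width: 85.1
```

```bash
python3 - <<'E'
from h import *
st()
print(cmd((420,60,440),1.82),cmd((465,-300,330),1.79))
E
```

```text
t 0.775 p [228.2 352.7 433.5] tooly ang 1.5289 xaxis [ 0.001  0.001 -1.   ] q [ 0.822  0.058  0.085  1.596 -0.     0.864] F [2.2 0.5 0.2] M [-0.04 -0.1   0.09] w 85.1
(array([  -6.5, -284.4,  203.9]), array([-16.7,   0.1,  -0. ])) (array([ 103.3, -642.3,  263.8]), array([-15. ,   0.1,  -0. ]))
```

Emit:
step_arm(rows="0 -50 35 -5 0 0 0; 0 -98 70 -9 0 0 0; 0 -148 105 -13 0 0 0; 0 -198 140 -15 0 0 0; 0 -250 165 -15 0 0 0")

```text
time: 1.4
eef_pos: [381.9, 94.6, 432.4]
ee_rot: [-0.076, 0.703, 0.076, 0.703]
contact_force: [0.7, 0.7, -1.1]
gripper_width: 85.5
```

Emit:
step_arm(rows="0 -60 14 0 0 0 0; 0 -120 25 0 0 0 0; 0 -180 25 0 0 0 0; 0 -240 20 0 0 0 0; 30 -290 20 0 0 0 0")

```text
time: 2.02
eef_pos: [463.4, -185.2, 403.4]
ee_rot: [-0.076, 0.702, 0.075, 0.704]
contact_force: [1.0, -0.0, -0.2]
gripper_width: 85.3
```

```bash
python3 - <<'E'
from h import *
st()
print(cmd((460,-318,250),1.79))
E
```

```text
t 2.025 p [ 463.4 -185.2  403.4] tooly ang 1.7854 xaxis [ 0.003 -0.002 -1.   ] q [-0.527  0.208  0.184  1.543 -0.    -0.742] F [ 1.  -0.  -0.2] M [ 0.07 -0.02  0.07] w 85.3
(array([ 153.7, -128.7,  -31.9]), array([-0.3,  0.1,  0.1]))
```

Emit:
step_arm(rows="30 -50 -10 0 0 0 0; 70 -95 -20 0 0 0 0; 120 -125 -28 0 0 0 0; 153 -129 -32 0 0 0 0; 153 -129 -32 0 0 0 0")

```text
time: 2.65
eef_pos: [457.5, -314.5, 247.3]
ee_rot: [-0.074, 0.704, 0.077, 0.702]
contact_force: [-0.5, -0.9, 0.4]
gripper_width: 85.7
```

```bash
python3 - <<'E'
from h import *
st()
grab('wrist','w1'); 
E
```

```text
t 2.65 p [ 457.5 -314.5  247.3] tooly ang 1.7855 xaxis [-0.004  0.004 -1.   ] q [-0.734  0.345 -0.033  1.198 -0.    -0.949] F [-0.5 -0.9  0.4] M [ 0.06  0.   -0.02] w 85.7
```

View pics/w1.png

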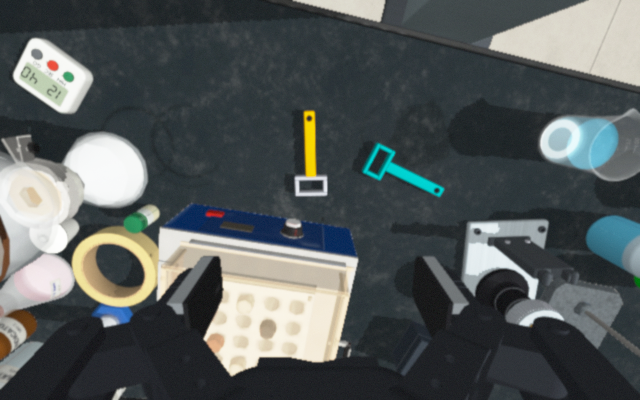

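```bash
python3 - <<'E'
from h import *
crop('w1',260,90,360,210,5,'c3')
E
```

```text
(no output)
```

View pics/c3.png

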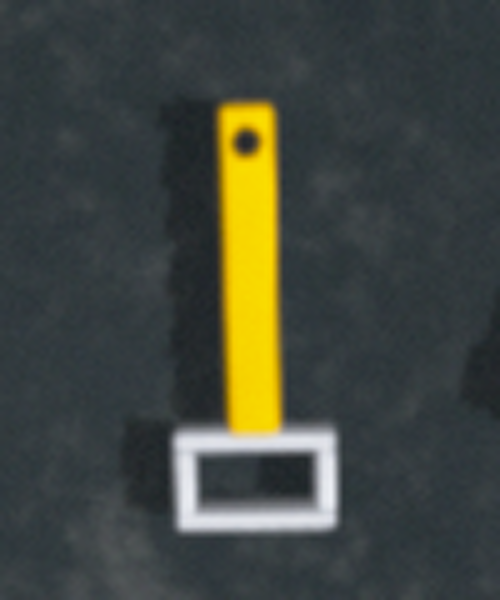

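```bash
python3 - <<'E'
from h import *
t=load('top0');s=load('side0');w=load('w1')
W=lambda u,v:(w,260+u/5,90+v/5)
T=lambda u,v:(t,230+u/4,130+v/4)
S=lambda u,v:(s,220+u/3.1,130+v/3.1)
print(ray(w,320,200))
a=atz(*W(247,103),12);b=atz(*W(255,430),12);print(a,b,np.linalg.norm(a-b),np.arctan2(*(b-a)[[1,0]]))
c=[atz(*W(*p),12) for p in [(173,433),(337,433),(337,524),(178,528)]];print(np.round(c,1),np.mean(c,0))
print('slot',[np.round(atz(*W(*p),12),1) for p in [(200,453),(315,450),(315,503),(200,505)]])
print(tri(W(256,478),T(647,327)),tri(W(256,478),S(466,463)),tri(W(247,103),T(681,477)))
E
```

```text
(array([ 385.77439039, -330.62356258,  389.58318084]), array([ 0.28160687,  0.07402002, -0.95667059]))
[ 397.47093182 -335.44332565   12.        ] [ 470.18222585 -318.20544136   12.        ] 74.72668154486956 0.23277555724678334
[[ 475.  -337.    12. ]
 [ 466.8 -299.1   12. ]
 [ 488.6 -294.1   12. ]
 [ 497.7 -331.3   12. ]] [ 482.03865618 -315.38367997   12.        ]
slot [array([ 478.4, -329.8,   12. ]), array([ 471.9, -303.3,   12. ]), array([ 484.7, -300.4,   12. ]), array([ 491. , -327.3,   12. ])]
(array([ 480.87420353, -315.79473976,   16.35650626]), [np.float64(0.3815182979088579), np.float64(0.3815182979088586)]) (array([ 484.25521564, -315.39293435,    3.15181437]), [np.float64(0.45221193963428546), np.float64(0.45221193963434597)]) (array([ 396.7850052 , -336.07430349,    6.17826584]), [np.float64(1.0295185142237615), np.float64(1.029518514223645)])
```

```bash
python3 - <<'E'
from h import *
w=load('w1')
for p in [(363,178),(375,143),(392,150)]: print(atz(w,*p,12))
print('box',atz(w,250,225,30),atz(w,355,255,80))
print(cmd((438.2,-326,60),1.806),cmd((438.2,-326,2.5),1.806))
E
```

```text
[ 459.48547999 -257.4117978    12.        ]
[ 416.62225805 -254.31988472   12.        ]
[ 420.21363724 -232.96050018   12.        ]
box [ 539.13185882 -376.79004297   30.        ] [ 527.86981475 -257.96384648   80.        ]
(array([189.5,  -6.8, -22.2]), array([-1.1, -0.1, -0.1])) (array([247. ,  -6.9, -22.1]), array([-1.1, -0.1, -0.1]))
```

Emit:
step_arm(rows="45 -3 -10 -1 0 0 110; 105 -7 -22 -1.1 0 0 110; 150 -7 -22 -1.1 0 0 110; 190 -7 -22 -1.1 0 0 110; 190 -7 -22 -1.1 0 0 110")

```text
time: 3.32
eef_pos: [438.9, -325.8, 59.2]
ee_rot: [-0.082, 0.703, 0.084, 0.702]
contact_force: [-0.0, -0.2, 0.2]
gripper_width: 48.7
```

```bash
python3 - <<'E'
from h import *
st()
print(cmd((438.2,-326,2.5),1.806))
grab('wrist','w2')
E
```

```text
t 3.325 p [ 438.9 -325.8   59.2] tooly ang 1.8066 xaxis [-0.002  0.002 -1.   ] q [-0.772  0.489 -0.345  0.739  0.    -1.008] F [-0.  -0.2  0.2] M [-0.  0.  0.] w 48.7
(array([56.7, -0.2, -0.6]), array([ 0. , -0.1, -0.1]))
```

View pics/w2.png

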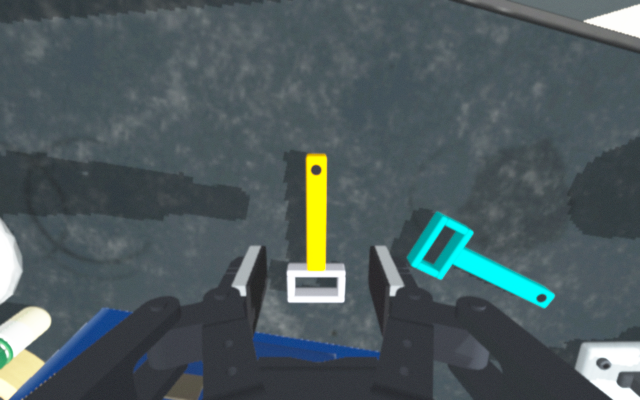

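Emit:
step_arm(rows="30 0 -0.6 0 0 0 110; 48 0 -0.6 0 0 0 110; 56.5 0 -0.6 0 0 0 110; 56.5 0 -0.6 0 0 0 200; 56.5 0 -0.6 0 0 0 255", squeeze=60)

```text
time: 4.0
eef_pos: [439.3, -327.6, 4.5]
ee_rot: [-0.083, 0.702, 0.082, 0.703]
contact_force: [-0.3, 3.8, 1.9]
gripper_width: 12.8
```

Emit:
step_arm(rows="0 0 0 0 0 0 255; 0 0 0 0 0 0 255; 0 0 0 0 0 0 255")

```text
time: 4.38
eef_pos: [439.4, -327.7, 4.7]
ee_rot: [-0.084, 0.702, 0.082, 0.703]
contact_force: [-1.1, 0.8, 7.5]
gripper_width: 10.0
```

```bash
python3 - <<'E'
from h import *
st()
grab('wrist','w3')
E
```

```text
t 4.375 p [ 439.4 -327.7    4.7] tooly ang 1.806 xaxis [ 0.002 -0.002 -1.   ] q [-0.774  0.562 -0.397  0.61   0.    -1.009] F [-1.1  0.8  7.5] M [0.21 0.22 0.01] w 10.0
```

View pics/w3.png

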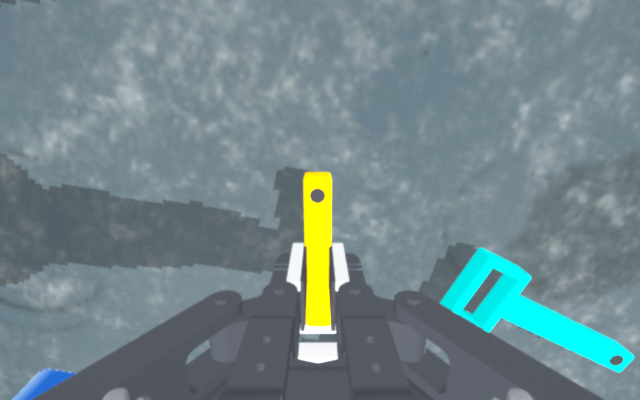

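Emit:
step_arm(rows="-5 0 0 0 0 0 255; -40 0 0 0 0 0 255; -90 0 0 0 0 0 255; -140 0 0 0 0 0 255; -140 0 0 0 0 0 255")

```text
time: 5.05
eef_pos: [440.5, -328.9, 147.6]
ee_rot: [-0.085, 0.701, 0.081, 0.704]
contact_force: [0.8, -0.1, -1.3]
gripper_width: 9.5
```

```bash
python3 - <<'E'
from h import *
st()
grab('wrist','w4');grab('side','s4');grab('top','t4')
crop('side','s4',) if 0 else None
crop('s4',300,160,440,300,4,'c4')
crop('t4',340,140,480,280,4,'c5')
E
```

```text
t 5.05 p [ 440.5 -328.9  147.6] tooly ang 1.8059 xaxis [ 0.005 -0.005 -1.   ] q [-0.774  0.391 -0.237  0.935 -0.    -1.009] F [ 0.8 -0.1 -1.3] M [-0.07  0.04  0.01] w 9.5
```

View pics/w4.png

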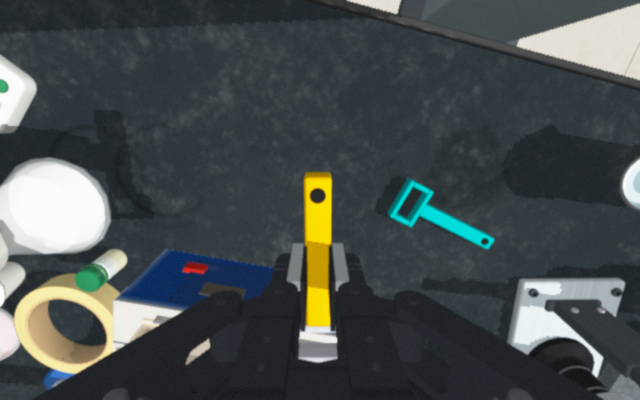

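View pics/c4.png

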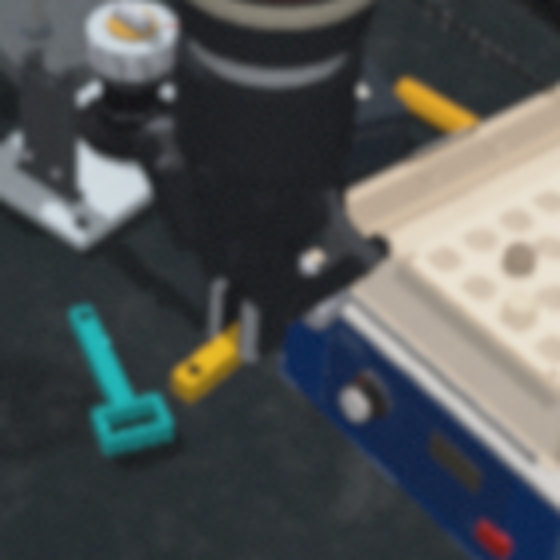

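View pics/c5.png

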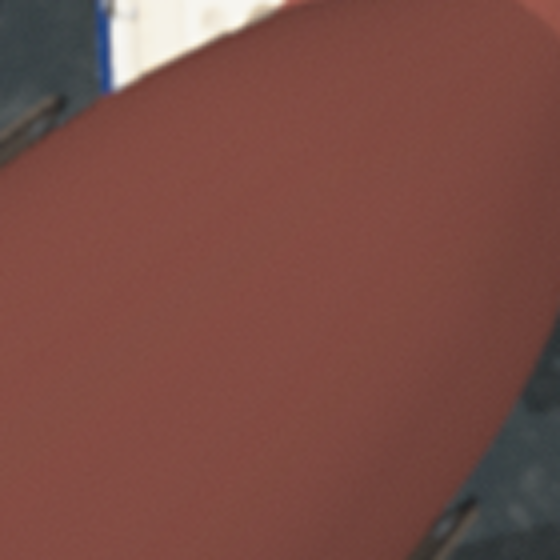

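```bash
python3 - <<'E'
from h import *
crop('w3',280,160,360,380,3.5,'c6')
crop('w4',480,260,640,400,5,'c7')
E
```

```text
(no output)
```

View pics/c6.png

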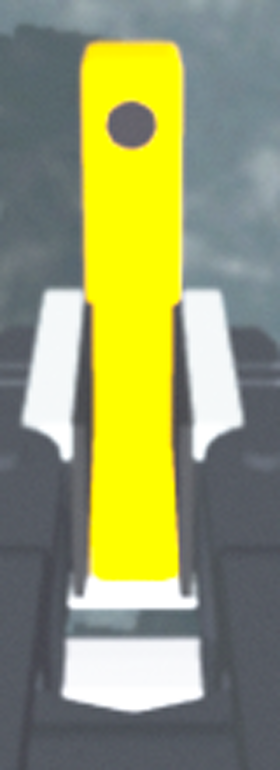

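```bash
python3 - <<'E'
from h import *
w=load('w3'); s=np.array([439.4,-327.7,4.7]); 
W=lambda u,v:(w,280+u/3.5,160+v/3.5)
Rt=down(1.806)
for n,p,z in [('endbot',(132,41),0),('endtop',(132,66),12),('junc',(135,578),12),('slotnear',(133,607),12),('slotfar',(133,637),12),('sideL',(84,280),12),('sideR',(183,280),12)]:
    a=atz(*W(*p),z); print(n,np.round(a,1),np.round(Rt.inv().apply(a-s),1))
E
```

```text
endbot [ 398.  -337.2    0. ] [  4.7   0.4 -42.4]
endtop [ 398.5 -337.1   12. ] [ -7.3   0.4 -42. ]
junc [ 469.9 -319.5   12. ] [-7.3  0.8 31.5]
slotnear [ 474.7 -318.7   12. ] [-7.3  0.6 36.4]
slotfar [ 479.6 -317.5   12. ] [-7.3  0.6 41.5]
sideL [ 427.3 -336.5   12. ] [ -7.3  -5.7 -13.8]
sideR [ 424.4 -324.2   12. ] [ -7.3   6.9 -13.8]
```

View pics/c7.png

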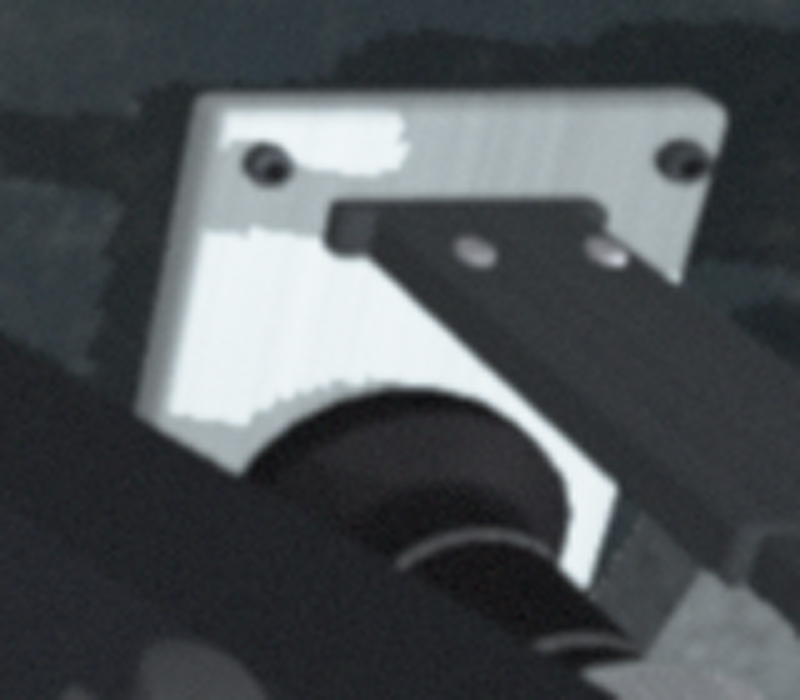

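```bash
python3 - <<'E'
from h import *
print(cmd((500,-190,220),1.806),cmd((540,-190,220),1.806))
E
```

```text
(array([-77.4, 118.4,  92. ]), array([-0. , -0. , -0.1])) (array([-77.4, 109.1, 130.9]), array([-0. , -0. , -0.1]))
```

Emit:
step_arm(rows="-30 40 20 0 0 0 255; -60 80 55 0 0 0 255; -75 118 90 0 0 0 255; -75 118 92 0 0 0 255; -75 118 92 0 0 0 255")

```text
time: 5.82
eef_pos: [499.8, -190.5, 216.7]
ee_rot: [-0.083, 0.703, 0.084, 0.701]
contact_force: [0.1, -0.3, -0.8]
gripper_width: 9.7
```

```bash
python3 - <<'E'
from h import *
st()
grab('wrist','w5')
E
```

```text
t 5.825 p [ 499.8 -190.5  216.7] tooly ang 1.8065 xaxis [-0.002  0.001 -1.   ] q [-0.501  0.32  -0.151  1.102 -0.    -0.736] F [ 0.1 -0.3 -0.8] M [-0.03  0.01  0.02] w 9.7
```

View pics/w5.png

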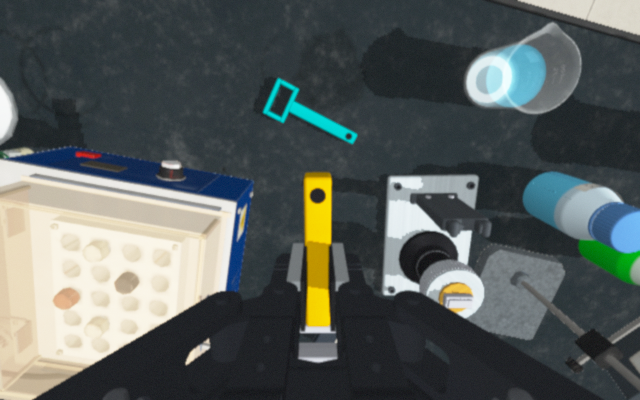

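Emit:
step_arm(rows="0 -7 30 0 0 0 255; 0 -9 40 0 0 0 255; 0 -9 40 0 0 0 255")

```text
time: 6.25
eef_pos: [540.9, -190.7, 217.2]
ee_rot: [-0.082, 0.703, 0.083, 0.702]
contact_force: [0.0, -0.7, -0.7]
gripper_width: 9.9
```

```bash
python3 - <<'E'
from h import *
st()
grab('wrist','w6')
crop('w5',440,140,640,340,4,'c8') if 0 else None
E
```

```text
t 6.25 p [ 540.9 -190.7  217.2] tooly ang 1.8051 xaxis [-0.002  0.001 -1.   ] q [-0.466  0.392 -0.043  1.137 -0.    -0.701] F [ 0.  -0.7 -0.7] M [ 0.    0.08 -0.01] w 9.9
```

View pics/w6.png

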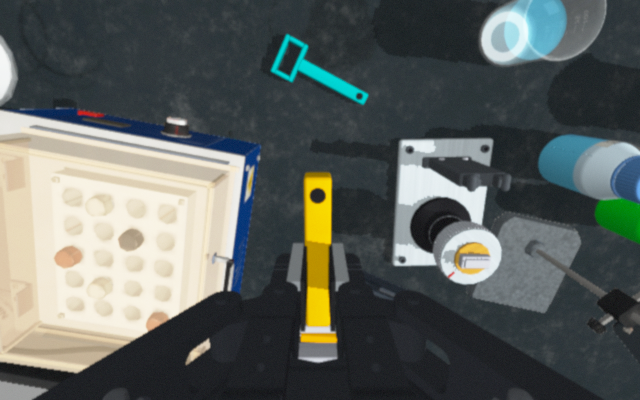

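```bash
python3 - <<'E'
from h import *
crop('w6',390,130,530,290,5,'c9')
crop('w5',375,165,515,325,5,'c8')
E
```

```text
(no output)
```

View pics/c9.png

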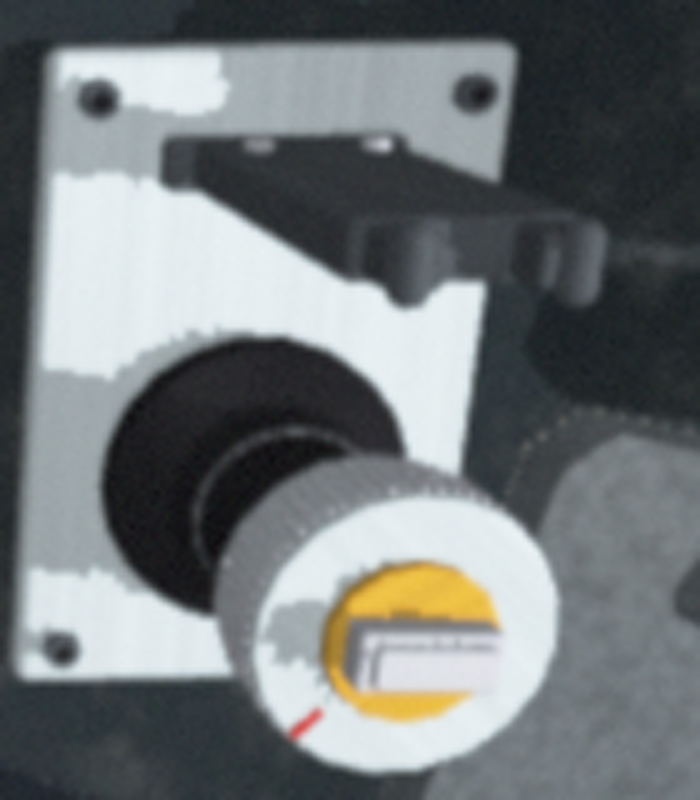

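View pics/c8.png

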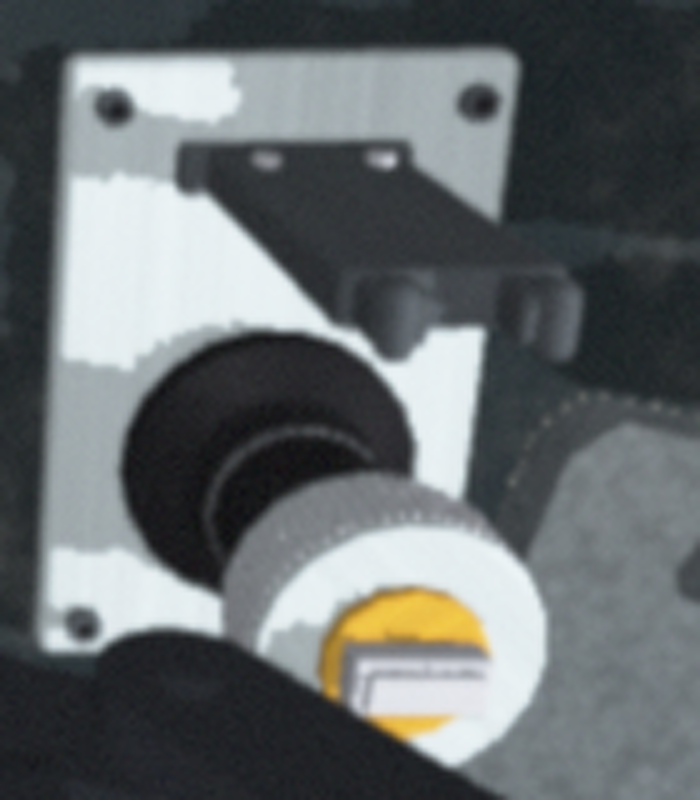

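```bash
python3 - <<'E'
from h import *
w6=load('w6');w5=load('w5');t=load('top0')
A=lambda u,v:(w6,390+u/5,130+v/5)
B=lambda u,v:(w5,375+u/5,165+v/5)
print('ring',atz(*A(407,634),92),'shoulder',atz(*A(412,641),95),'tang',atz(*A(436,668),104))
for n,z in [('ringwid',92)]:
    print(np.linalg.norm(atz(*A(253,634),92)-atz(*A(560,634),92)),np.linalg.norm(atz(*A(407,495),92)-atz(*A(407,773),92)))
e=atz(*A(372,665),104)-atz(*A(500,665),104);print('tang dir',np.arctan2(e[1],e[0]),np.linalg.norm(e))
e=atz(*A(372,692),104)-atz(*A(500,690),104);print('tang dir',np.arctan2(e[1],e[0])+np.pi/2-np.pi)
print('B tang',atz(*B(425,690),104), 'tri', tri(A(436,668),B(425,692)))
sc=[atz(*A(*p),10) for p in [(99,98),(475,93),(62,648)]];print(np.round(sc,1))
d=sc[2]-sc[0];print('yaw',np.arctan2(d[1],d[0]),np.linalg.norm(d)); d=sc[1]-sc[0];print(np.arctan2(d[1],d[0])-np.pi/2,np.linalg.norm(d))
sb=[atz(*B(*p),10) for p in [(115,107),(480,102),(82,624)]];print(np.round(sb,1))
d=sb[2]-sb[0];print('yaw',np.arctan2(d[1],d[0]),np.linalg.norm(d)); d=sb[1]-sb[0];print(np.arctan2(d[1],d[0])-np.pi/2,np.linalg.norm(d))
for p in [(50,45),(517,40),(15,680)]: print('corner',np.round(atz(*A(*p),10),1))
# reprojection
for C in [(569,-42),(571,-42),(569,-44)]:
  print(C,'A',(proj(w6,[[*C,92],[*C,95],[*C,104]])-[390,130])*5)
# prongs tops
for p in [(362,222),(440,222),(525,218),(600,222)]: print('prong',np.round(atz(*A(*p),107),1))
E
```

```text
ring [568.68541572 -40.41220797  92.        ] shoulder [568.66555342 -40.91135698  95.        ] tang [569.20220003 -40.62062186 104.        ]
55.63843678692296 56.15812259562422
tang dir -1.3373851137969397 22.293801956778402
tang dir -2.8907296956382034
B tang [568.41929789 -41.06060028 104.        ] tri (array([569.97171015, -39.43589423, 101.96787413]), [np.float64(0.12198677487295123), np.float64(0.12198677487293291)])
[[495.3 -99.5  10. ]
 [475.6 -21.6  10. ]
 [621.6 -67.4  10. ]]
yaw 0.24895277966717416 130.35039259874128
0.2471916379732806 80.37806727405963
[[495.6 -99.4  10. ]
 [475.7 -21.3  10. ]
 [622.  -67.8  10. ]]
yaw 0.2452794832909205 130.30933000774792
0.24925633039845563 80.56804912794321
corner [ 487.  -113.1   10. ]
corner [463.  -17.2  10. ]
corner [632.3 -75.7  10. ]
(569, -42) A [[398.12099248 633.69369745]
 [405.61039612 641.37093774]
 [428.98737083 665.33421449]]
(571, -42) A [[394.11337001 643.4067186 ]
 [401.549099   651.16431712]
 [424.75674713 675.37655199]]
(569, -44) A [[387.72685182 631.3786884 ]
 [395.11771053 639.0367972 ]
 [418.18752613 662.94080687]]
prong [497.1 -83.  107. ]
prong [494.2 -71.  107. ]
prong [490.5 -58.2 107. ]
prong [488.3 -46.4 107. ]
```

```bash
python3 - <<'E'
from h import *
w6=load('w6')
A=lambda u,v:(w6,390+u/5,130+v/5)
H=np.array([569,-40.8,0]);Rh=R.from_euler('z',0.248)
for p in [(498,225),(498,265),(498,300)]: print(Rh.inv().apply(atz(*A(*p),107)-H))
im=cv2.imread('pics/c9.png')
def box(x0,x1,y0,y1,zs,col):
    for z in zs:
        q=[Rh.apply([x,y,z])+H for x,y in [(x0,y0),(x1,y0),(x1,y1),(x0,y1)]]
        P=((proj(w6,q)-[390,130])*5).astype(int); cv2.polylines(im,[P],True,col,1,cv2.LINE_AA)
box(-78,-68,7.5,16,(95,107),(0,0,255));box(-78,-68,-16,-7.5,(95,107),(0,255,0)); box(-4,4,-11,11,(104,),(255,0,0)); box(-6,6,-13,13,(102,),(255,0,255))
cv2.imwrite('pics/c10.png',im)
E
```

```text
[-79.30940534  -1.67718816 107.        ]
[-72.77996272  -0.76879828 107.        ]
[-6.69876176e+01  3.70450305e-02  1.07000000e+02]
```

View pics/c10.png

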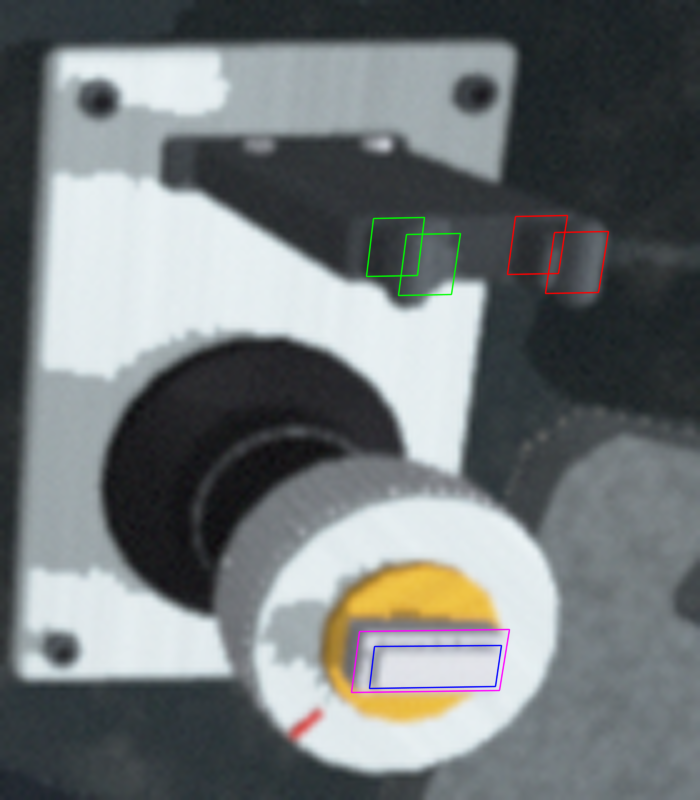

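```bash
python3 - <<'E'
from h import *
print(cmd((526.2,-52.3,150),1.819))
E
```

```text
(array([ 67.6, 137.8,  18.2]), array([-0.8, -0.1, -0.1]))
```

Emit:
step_arm(rows="0 40 5 -0.4 0 0 255; 10 95 12 -0.8 0 0 255; 35 130 18 -0.8 0 0 255; 60 138 18 -0.8 0 0 255; 66 138 18 -0.8 0 0 255")

```text
time: 6.92
eef_pos: [525.0, -51.3, 151.1]
ee_rot: [-0.088, 0.703, 0.088, 0.701]
contact_force: [-0.4, 0.0, -0.9]
gripper_width: 9.9
```

Emit:
step_arm(rows="2 0 0 0 0 0 255; 2 0 0 0 0 0 255")

```text
time: 7.18
eef_pos: [527.3, -52.7, 150.9]
ee_rot: [-0.088, 0.701, 0.087, 0.702]
contact_force: [-0.0, -0.1, -1.2]
gripper_width: 9.4
```

```bash
python3 - <<'E'
from h import *
st()
grab('wrist','w7');grab('side','s7');crop('s7',250,90,400,230,5,'c11')
print(cmd((526.2,-52.3,115),1.819))
E
```

```text
t 7.175 p [527.3 -52.7 150.9] tooly ang 1.8187 xaxis [ 0.001 -0.    -1.   ] q [-0.238  0.358 -0.278  0.933 -0.    -0.485] F [-0.  -0.1 -1.2] M [ 0.01 -0.02  0.04] w 9.4
(array([35.9,  0.5, -1.2]), array([-0. ,  0.1,  0. ]))
```

View pics/w7.png

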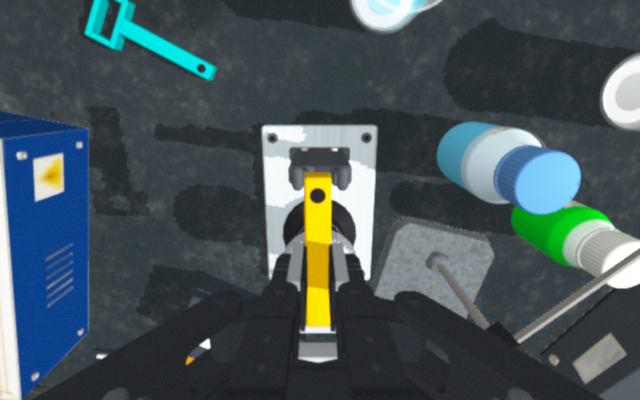

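View pics/c11.png

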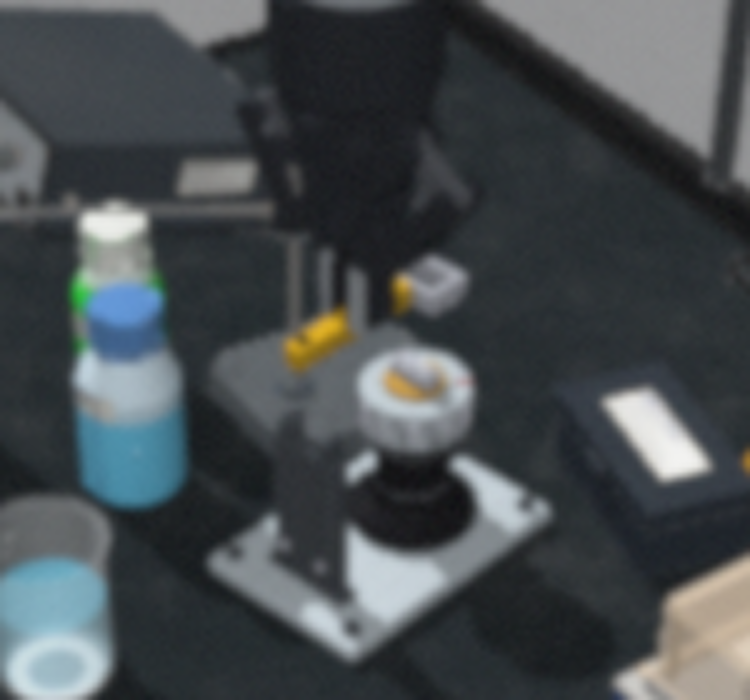

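Emit:
step_arm(rows="20 0.4 -1 0 0 0 255; 35 0.4 -1 0 0 0 255; 37 0.4 -1 0 0 0 255; 37 0.4 -1 0 0 0 255")

```text
time: 7.78
eef_pos: [526.0, -51.8, 113.4]
ee_rot: [-0.088, 0.702, 0.088, 0.702]
contact_force: [-0.6, -0.3, -2.1]
gripper_width: 9.6
```

```bash
cat >> h.py <<'E'
H=np.array([569,-40.8,0]);Rh=R.from_euler('z',0.248)
def keydraw(f,tag,out,c,s):
    x0,y0,x1,y1=c
    q=bot.sense();p=q['eef_pos'];Rt=R.from_quat(q['ee_rot'])
    im=cv2.resize(cv2.imread(f'pics/{tag}.png')[y0:y1,x0:x1],None,fx=s,fy=s,interpolation=cv2.INTER_CUBIC)
    def pl(pts,col,fr):
        w=[Rt.apply(a)+p for a in pts] if fr else [Rh.apply(a)+H for a in pts]
        cv2.polylines(im,[((proj(f,w)-[x0,y0])*s).astype(int)],True,col,1,cv2.LINE_AA)
    for X in (4.7,-7.3):
        zz=44.3;yy=0.6
        pl([(X,yy+b,zz+a) for a,b in [(-12,-19),(12,-19),(12,19),(-12,19)]],(0,0,255),1)
        pl([(X,yy+b,zz+a) for a,b in [(-7.4,-14.6),(7.4,-14.6),(7.4,14.6),(-7.4,14.6)]],(0,0,255),1)
        pl([(X,yy+b,zz+a) for a,b in [(-87,-6),(-12,-6),(-12,6),(-87,6)]],(0,255,0),1)
    pl([(a,b,104) for a,b in [(-4,-11),(4,-11),(4,11),(-4,11)]],(255,0,0),0)
    pl([(a,b,102) for a,b in [(-6,-13),(6,-13),(6,13),(-6,13)]],(255,0,255),0)
    for s_ in (-1,1): pl([(a,s_*b,107) for a,b in [(-78,7.5),(-68,7.5),(-68,16),(-78,16)]],(255,255,0),0)
    cv2.imwrite(f'pics/{out}.png',im)
E
python3 - <<'E'
from h import *
st()
f=grab('side','s8');keydraw(f,'s8','c12',(270,110,390,220),6)
f=grab('wrist','w8');keydraw(f,'w8','c13',(240,120,400,400),2.1)
crop('w8',240,120,400,400,2.1,'c14')
E
```

```text
t 7.775 p [526.  -51.8 113.4] tooly ang 1.8197 xaxis [ 0. -0. -1.] q [-0.237  0.394 -0.334  0.843 -0.    -0.485] F [-0.6 -0.3 -2.1] M [0.01 0.02 0.  ] w 9.6
```

View pics/c12.png

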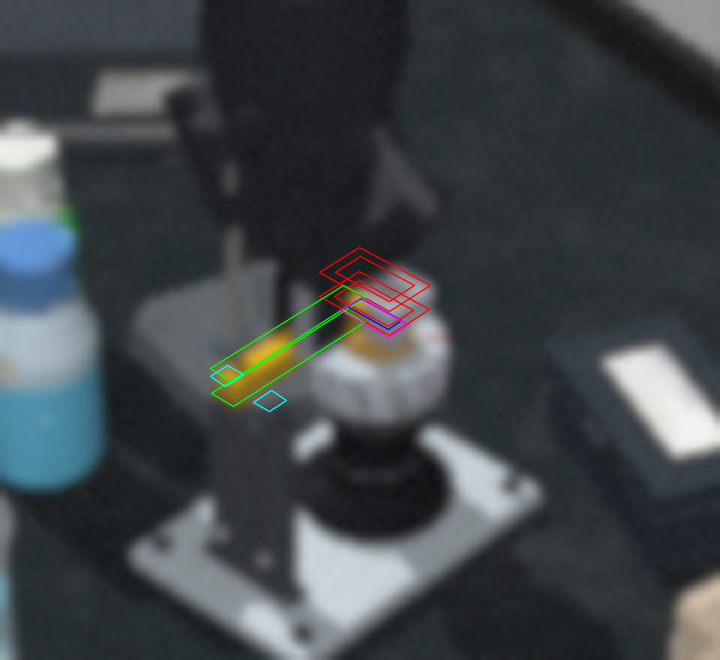

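View pics/c13.png

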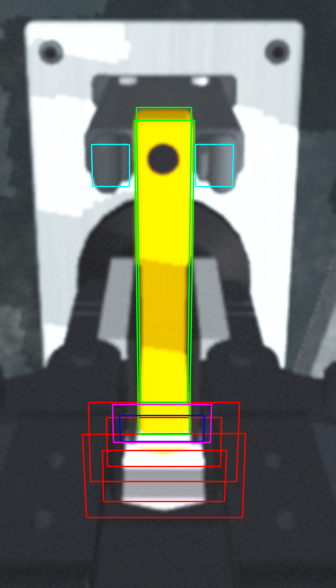

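View pics/c14.png

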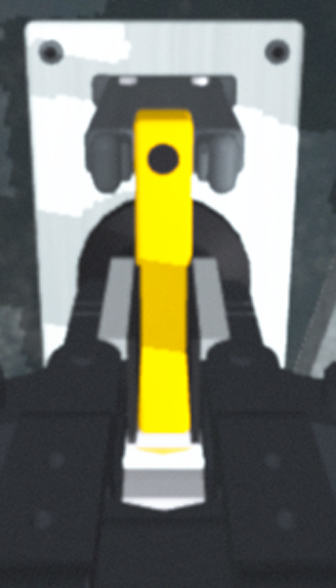

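Emit:
step_arm(rows="3 -0.3 0 0 0 0 255; 6 -0.3 0 0 0 0 255; 6 -0.3 0 0 0 0 255")

```text
time: 8.25
eef_pos: [525.7, -51.9, 106.9]
ee_rot: [-0.088, 0.702, 0.088, 0.701]
contact_force: [-0.3, -0.1, -0.4]
gripper_width: 9.8
```

Emit:
step_arm(rows="2 0 0 0 0 0 255; 4 0 0 0 0 0 255; 4 0 0 0 0 0 255")

```text
time: 8.62
eef_pos: [525.7, -51.9, 103.0]
ee_rot: [-0.088, 0.702, 0.088, 0.702]
contact_force: [0.9, -0.2, -1.3]
gripper_width: 10.2
```

```bash
python3 - <<'E'
from h import *
st()
E
```

```text
t 8.625 p [525.7 -51.9 103. ] tooly ang 1.8198 xaxis [-0.  0. -1.] q [-0.237  0.406 -0.347  0.818 -0.    -0.486] F [ 0.9 -0.2 -1.3] M [-0.04  0.02  0.01] w 10.2
```

Emit:
step_arm(rows="1.5 0 0 0 0 0 255; 3 0 0 0 0 0 255; 3 0 0 0 0 0 255")

```text
time: 9.0
eef_pos: [525.8, -52.0, 100.0]
ee_rot: [-0.088, 0.702, 0.088, 0.702]
contact_force: [-0.1, -0.0, -0.9]
gripper_width: 9.6
```

Emit:
step_arm(rows="0.7 0 0 0 0 0 255; 0.7 0 0 0 0 0 255")

```text
time: 9.25
eef_pos: [525.9, -52.0, 99.6]
ee_rot: [-0.088, 0.702, 0.088, 0.702]
contact_force: [-0.9, -0.4, 1.1]
gripper_width: 9.7
```

Emit:
step_arm(rows="0.7 0 0 0 0 0 255; 0.7 0 0 0 0 0 255")

```text
time: 9.5
eef_pos: [526.0, -52.0, 99.5]
ee_rot: [-0.088, 0.701, 0.088, 0.702]
contact_force: [-3.8, 0.2, 10.4]
gripper_width: 10.0
```

```bash
python3 - <<'E'
from h import *
st()
f=grab('side','s9');crop('s9',270,110,390,220,6,'c15')
E
```

```text
t 9.5 p [526.  -52.   99.5] tooly ang 1.8198 xaxis [ 0.001 -0.    -1.   ] q [-0.237  0.409 -0.352  0.809 -0.    -0.486] F [-3.8  0.2 10.4] M [0.14 0.73 0.02] w 10.0
```

View pics/c15.png

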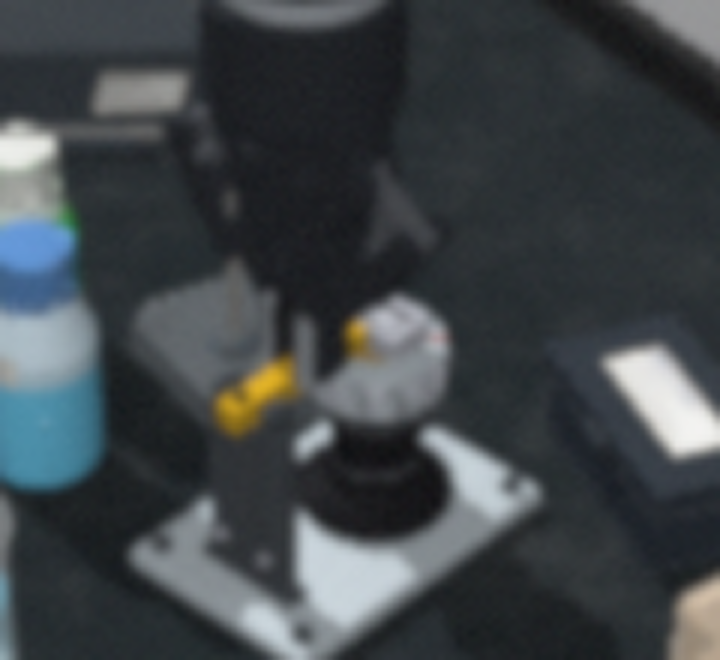

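Emit:
step_arm(rows="-0.7 0 0 0 0 0 255; -0.7 0 0 0 0 0 190; -0.7 0 0 0 0 0 150; -0.7 0 0 0 0 0 150; -2 0 0 0 0 0 150")

```text
time: 10.18
eef_pos: [525.8, -52.0, 100.7]
ee_rot: [-0.088, 0.702, 0.088, 0.702]
contact_force: [-0.8, -0.6, -0.2]
gripper_width: 35.5
```

Emit:
step_arm(rows="-10 0 0 0 0 0 150; -35 0 0 0 0 0 120; -75 0 -20 0 0 0 80; -115 0 -40 0 0 0 40; -135 0 -50 0 0 0 0")

```text
time: 10.8
eef_pos: [477.4, -64.6, 238.7]
ee_rot: [-0.088, 0.701, 0.087, 0.703]
contact_force: [0.4, 0.0, 0.1]
gripper_width: 85.5
```

```bash
python3 - <<'E'
from h import *
st()
f=grab('side','s10');crop('s10',270,110,390,220,6,'c16')
f=grab('wrist','w10');
E
```

```text
t 10.8 p [477.4 -64.6 238.7] tooly ang 1.8196 xaxis [ 0.003 -0.001 -1.   ] q [-0.286  0.202 -0.252  1.114 -0.    -0.535] F [0.4 0.  0.1] M [-0.    0.    0.02] w 85.5
```

View pics/c16.png

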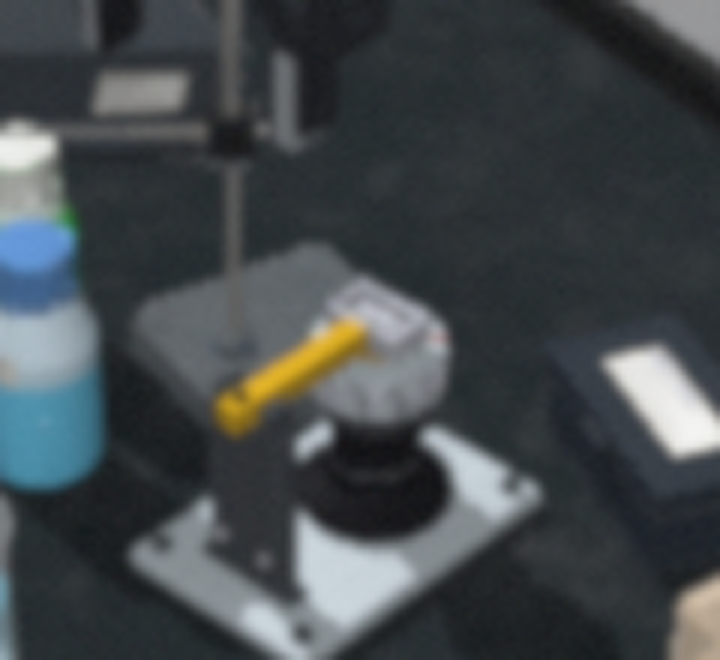

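View pics/w10.png

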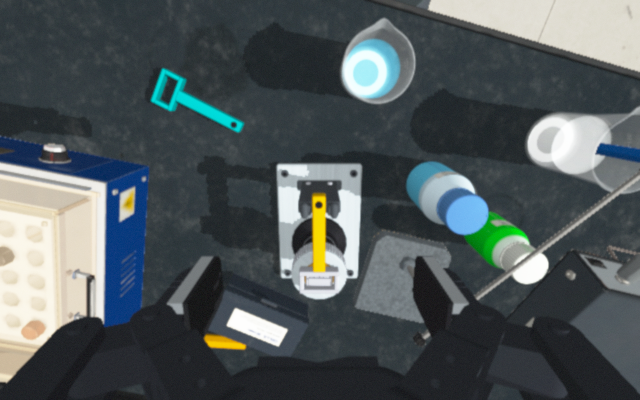

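```bash
python3 - <<'E'
from h import *
print(cmd((569,-40.8,150),2.604))
E
```

```text
(array([89. ,  1.1, 93.7]), array([-45. ,   0.2,   0.2]))
```

Emit:
step_arm(rows="0 0 0 -10 0 0 0; 0 0 25 -20 0 0 0; 20 0 55 -30 0 0 0; 45 0 80 -39 0 0 0; 70 0 93 -45 0 0 0")

```text
time: 11.52
eef_pos: [568.6, -40.8, 164.0]
ee_rot: [-0.351, 0.614, 0.351, 0.614]
contact_force: [1.0, -0.1, 0.2]
gripper_width: 85.1
```

Emit:
step_arm(rows="15 0 0 0 0 0 0; 15 0 0 0 0 0 0; 15 0 0 0 0 0 0")

```text
time: 11.9
eef_pos: [567.6, -41.6, 151.6]
ee_rot: [-0.349, 0.615, 0.349, 0.615]
contact_force: [0.4, 0.8, 0.4]
gripper_width: 85.7
```

```bash
python3 - <<'E'
from h import *
st();print(cmd((569,-40.8,62),2.604))
grab('wrist','w11'); grab('side','s11')
E
```

```text
t 11.9 p [567.6 -41.6 151.6] tooly ang 2.6035 xaxis [ 0.001 -0.    -1.   ] q [-0.202  0.427 -0.168  0.974 -0.    -1.234] F [0.4 0.8 0.4] M [-0.02 -0.   -0.  ] w 85.7
(array([89.6, -0.7,  1.4]), array([-0.,  0.,  0.]))
```

View pics/w11.png

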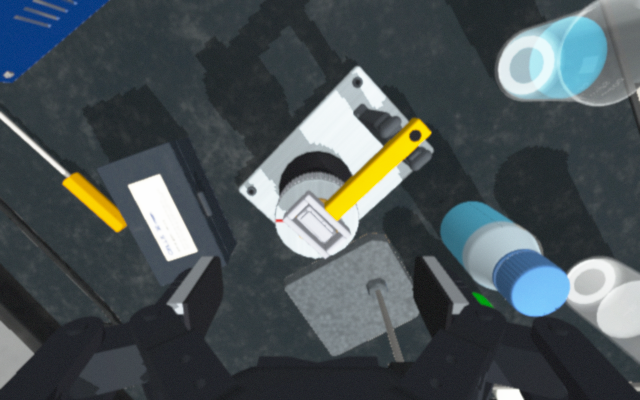

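View pics/s11.png

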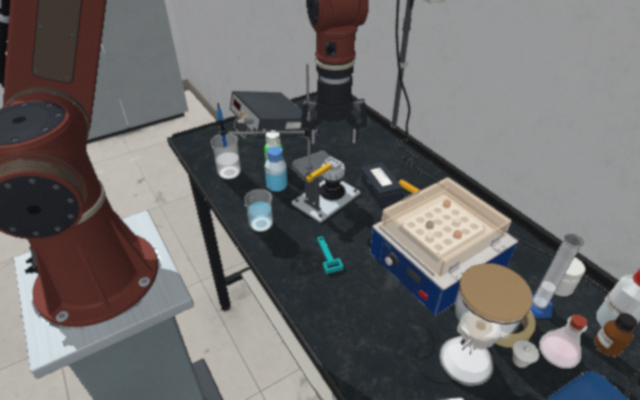

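Emit:
step_arm(rows="30 -0.7 1.4 0 0 0 0; 60 -0.7 1.4 0 0 0 0; 85 -0.7 1.4 0 0 0 0; 93 -0.7 1.4 0 0 0 0; 93 -0.7 1.4 0 0 0 0")

```text
time: 12.62
eef_pos: [569.1, -40.6, 58.3]
ee_rot: [-0.35, 0.615, 0.349, 0.615]
contact_force: [0.9, -0.0, 0.5]
gripper_width: 85.7
```

```bash
python3 - <<'E'
from h import *
st();print(cmd((569,-40.8,58),2.604))
grab('wrist','w12')
E
```

```text
t 12.625 p [569.1 -40.6  58.3] tooly ang 2.6049 xaxis [ 0. -0. -1.] q [-0.199  0.526 -0.282  0.763 -0.    -1.233] F [ 0.9 -0.   0.5] M [-0.01  0.04  0.03] w 85.7
(array([ 0.3, -0. , -0.2]), array([0.1, 0. , 0. ]))
```

View pics/w12.png

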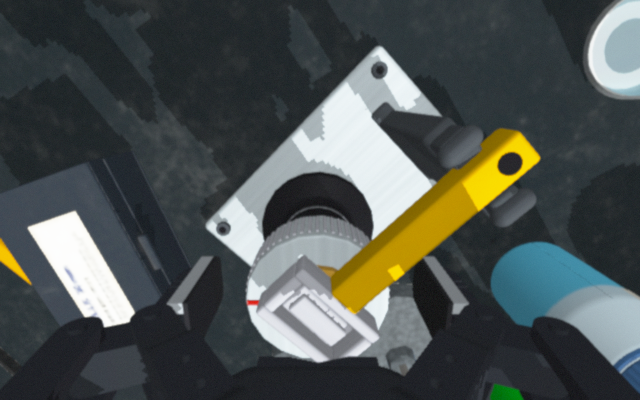

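Emit:
step_arm(rows="0 0 0 0 0 0 90; 0 0 0 0 0 0 150; 0 0 0 0 0 0 255; 0 0 0 0 0 0 255; 0 0 0 0 0 0 255", squeeze=60)

```text
time: 13.3
eef_pos: [569.5, -40.6, 58.9]
ee_rot: [-0.35, 0.614, 0.349, 0.615]
contact_force: [-2.8, 1.3, 6.9]
gripper_width: 54.5
```

```bash
cat >> h.py <<'E'
def tq():
    s=bot.sense();r=(s['eef_pos']-H)/1000;F=s['contact_force']
    print('tq at axis: M',np.round(s['moment'],3),'F',np.round(F,1),'Mz shifted',round(s['moment'][2]+r[0]*F[1]-r[1]*F[0],3), 'q6 eff',s['effort'][5])
E
python3 - <<'E'
from h import *
st();tq()
E
```

```text
t 13.3 p [569.5 -40.6  58.9] tooly ang 2.6052 xaxis [ 0.002 -0.    -1.   ] q [-0.199  0.525 -0.281  0.763  0.    -1.234] F [-2.8  1.3  6.9] M [ 0.08  0.34 -0.09] w 54.5
tq at axis: M [ 0.075  0.339 -0.094] F [-2.8  1.3  6.9] Mz shifted -0.093 q6 eff -0.016544657992199063
```

Emit:
step_arm(rows="0 0 0 5 0 0 255; 0 0 0 12 0 0 255; 0 0 0 20 0 0 255; 0 0 0 28 0 0 255; 0 0 0 35 0 0 255")

```text
time: 13.92
eef_pos: [569.6, -40.7, 59.0]
ee_rot: [-0.148, 0.691, 0.147, 0.692]
contact_force: [-1.6, -0.1, 7.4]
gripper_width: 54.6
```

```bash
python3 - <<'E'
from h import *
st();tq()
grab('wrist','w13')
E
```

```text
t 13.925 p [569.6 -40.7  59. ] tooly ang 1.9901 xaxis [ 0.002 -0.001 -1.   ] q [-0.199  0.525 -0.281  0.763 -0.    -0.619] F [-1.6 -0.1  7.4] M [-0.15  0.27  0.05] w 54.6
tq at axis: M [-0.153  0.266  0.046] F [-1.6 -0.1  7.4] Mz shifted 0.046 q6 eff -1.3902835920453072
```

View pics/w13.png

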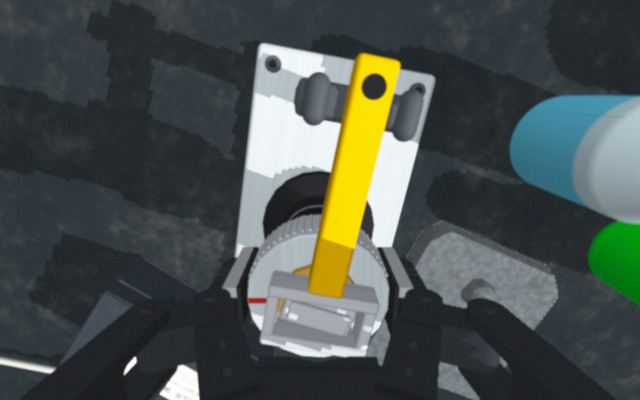

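Emit:
step_arm(rows="0 0 0 4 0 0 255; 0 0 0 8 0 0 255; 0 0 0 11 0 0 255")

```text
time: 14.35
eef_pos: [569.5, -40.8, 59.0]
ee_rot: [-0.081, 0.702, 0.081, 0.703]
contact_force: [-1.4, 0.4, 7.3]
gripper_width: 54.9
```

```bash
python3 - <<'E'
from h import *
st();tq()
E
```

```text
t 14.35 p [569.5 -40.8  59. ] tooly ang 1.8005 xaxis [ 0.002 -0.001 -1.   ] q [-0.199  0.525 -0.281  0.763 -0.    -0.429] F [-1.4  0.4  7.3] M [-0.21  0.32  0.1 ] w 54.9
tq at axis: M [-0.212  0.323  0.098] F [-1.4  0.4  7.3] Mz shifted 0.099 q6 eff -0.4731525667011738
```

Emit:
step_arm(rows="0 0 0 2 0 0 255; 0 0 0 4 0 0 255; 0 0 0 4 0 0 255")

```text
time: 14.72
eef_pos: [569.6, -40.8, 58.9]
ee_rot: [-0.057, 0.704, 0.057, 0.705]
contact_force: [-1.9, -0.4, 7.0]
gripper_width: 54.6
```

```bash
python3 - <<'E'
from h import *
st();tq()
E
```

```text
t 14.725 p [569.6 -40.8  58.9] tooly ang 1.732 xaxis [ 0.002 -0.001 -1.   ] q [-0.199  0.525 -0.281  0.763 -0.    -0.361] F [-1.9 -0.4  7. ] M [-0.21  0.28  0.  ] w 54.6
tq at axis: M [-0.209  0.281  0.   ] F [-1.9 -0.4  7. ] Mz shifted 0.0 q6 eff 0.23572607897222042
```

Emit:
step_arm(rows="0 0 0 2 0 0 255; 0 0 0 4 0 0 255; 0 0 0 4 0 0 255")

```text
time: 15.1
eef_pos: [569.5, -40.8, 59.0]
ee_rot: [-0.033, 0.706, 0.032, 0.707]
contact_force: [-1.7, -0.3, 6.6]
gripper_width: 54.8
```

```bash
python3 - <<'E'
from h import *
st();tq()
E
```

```text
t 15.1 p [569.5 -40.8  59. ] tooly ang 1.6621 xaxis [ 0.002 -0.001 -1.   ] q [-0.199  0.525 -0.281  0.763 -0.    -0.291] F [-1.7 -0.3  6.6] M [-0.21  0.37  0.02] w 54.8
tq at axis: M [-0.214  0.371  0.02 ] F [-1.7 -0.3  6.6] Mz shifted 0.02 q6 eff 0.23336444981396198
```

Emit:
step_arm(rows="0 0 0 2 0 0 255; 0 0 0 4 0 0 255; 0 0 0 4 0 0 255")

```text
time: 15.48
eef_pos: [569.5, -40.8, 58.9]
ee_rot: [-0.008, 0.707, 0.007, 0.708]
contact_force: [-1.3, 0.1, 7.0]
gripper_width: 54.6
```

Emit:
step_arm(rows="0 0 0 2 0 0 255; 0 0 0 4 0 0 255")

```text
time: 15.72
eef_pos: [569.5, -40.9, 59.0]
ee_rot: [0.017, 0.706, -0.018, 0.707]
contact_force: [-1.5, -1.0, 6.7]
gripper_width: 54.5
```

```bash
python3 - <<'E'
from h import *
st();tq()
f=grab('wrist','w14')
E
```

```text
t 15.725 p [569.5 -40.9  59. ] tooly ang 1.5221 xaxis [ 0.002 -0.001 -1.   ] q [-0.199  0.525 -0.281  0.763 -0.001 -0.151] F [-1.5 -1.   6.7] M [-0.35  0.33  0.06] w 54.5
tq at axis: M [-0.347  0.334  0.062] F [-1.5 -1.   6.7] Mz shifted 0.061 q6 eff -0.3654948156327009
```

View pics/w14.png

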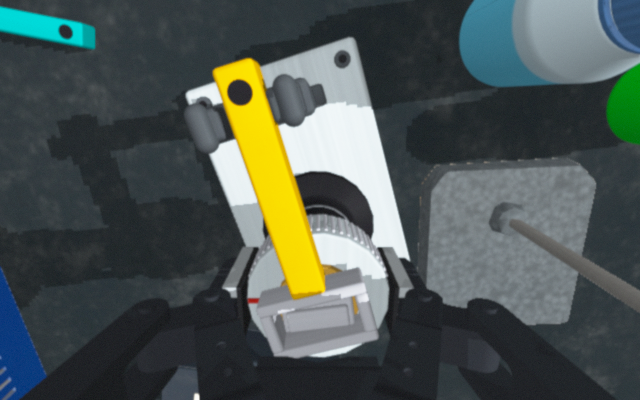

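Emit:
step_arm(rows="0 0 0 2 0 0 255; 0 0 0 4 0 0 255")

```text
time: 16.02
eef_pos: [569.5, -40.9, 59.0]
ee_rot: [0.042, 0.705, -0.042, 0.706]
contact_force: [-1.9, -1.4, 7.5]
gripper_width: 54.6
```

```bash
python3 - <<'E'
from h import *
st();tq()
E
```

```text
t 16.025 p [569.5 -40.9  59. ] tooly ang 1.4522 xaxis [ 0.002 -0.001 -1.   ] q [-0.199  0.525 -0.281  0.763 -0.001 -0.081] F [-1.9 -1.4  7.5] M [-0.36  0.36  0.09] w 54.6
tq at axis: M [-0.357  0.365  0.095] F [-1.9 -1.4  7.5] Mz shifted 0.094 q6 eff -0.3638895135372877
```

Emit:
step_arm(rows="0 0 0 2 0 0 255; 0 0 0 4 0 0 255")

```text
time: 16.27
eef_pos: [569.5, -41.0, 59.0]
ee_rot: [0.066, 0.703, -0.067, 0.705]
contact_force: [-1.4, -1.4, 6.6]
gripper_width: 54.4
```

```bash
python3 - <<'E'
from h import *
st();tq()
E
```

```text
t 16.275 p [569.5 -41.   59. ] tooly ang 1.3827 xaxis [ 0.002 -0.001 -1.   ] q [-0.199  0.525 -0.281  0.763 -0.001 -0.011] F [-1.4 -1.4  6.6] M [-0.33  0.46  0.45] w 54.4
tq at axis: M [-0.333  0.461  0.446] F [-1.4 -1.4  6.6] Mz shifted 0.445 q6 eff -0.017113752546720207
```

Emit:
step_arm(rows="0 0 0 1.5 0 0 255; 0 0 0 3 0 0 255")

```text
time: 16.52
eef_pos: [569.5, -41.0, 59.0]
ee_rot: [0.084, 0.701, -0.085, 0.703]
contact_force: [-1.3, -0.4, 7.3]
gripper_width: 54.7
```

```bash
python3 - <<'E'
from h import *
st();tq()
E
```

```text
t 16.525 p [569.5 -41.   59. ] tooly ang 1.3308 xaxis [ 0.001 -0.001 -1.   ] q [-0.199  0.525 -0.281  0.763 -0.001  0.041] F [-1.3 -0.4  7.3] M [-0.44  0.47  0.58] w 54.7
tq at axis: M [-0.437  0.469  0.577] F [-1.3 -0.4  7.3] Mz shifted 0.577 q6 eff 0.205772970803082
```

Emit:
step_arm(rows="0 0 0 1 0 0 255; 0 0 0 1 0 0 255")

```text
time: 16.77
eef_pos: [569.5, -41.0, 59.0]
ee_rot: [0.09, 0.701, -0.091, 0.702]
contact_force: [-2.1, -1.0, 8.1]
gripper_width: 54.6
```

```bash
python3 - <<'E'
from h import *
st();tq()
for i in range(4): bot.grab_frame('wrist'); tq()
E
```

```text
t 16.775 p [569.5 -41.   59. ] tooly ang 1.314 xaxis [ 0.001 -0.001 -1.   ] q [-0.199  0.525 -0.281  0.763 -0.001  0.058] F [-2.1 -1.   8.1] M [-0.49  0.39  0.5 ] w 54.6
tq at axis: M [-0.487  0.388  0.5  ] F [-2.1 -1.   8.1] Mz shifted 0.499 q6 eff 0.5889183841645718
tq at axis: M [-0.432  0.455  0.476] F [-2.9 -1.8  7.2] Mz shifted 0.475 q6 eff 0.5112337879836559
tq at axis: M [-0.455  0.445  0.437] F [-1.7 -1.8  6.3] Mz shifted 0.436 q6 eff 0.488711167126894
tq at axis: M [-0.479  0.487  0.464] F [-1.1 -1.8  6.7] Mz shifted 0.463 q6 eff 0.48298241570591927
tq at axis: M [-0.402  0.426  0.431] F [-1.5 -0.9  7.6] Mz shifted 0.431 q6 eff 0.48186158761382103
```

Emit:
step_arm(rows="0 0 0 1 0 0 255; 0 0 0 2 0 0 255; 0 0 0 2 0 0 255")

```text
time: 17.35
eef_pos: [569.5, -40.9, 59.0]
ee_rot: [0.102, 0.699, -0.103, 0.7]
contact_force: [-1.5, -0.5, 7.5]
gripper_width: 54.5
```

```bash
python3 - <<'E'
from h import *
st();tq()
for i in range(3): bot.grab_frame('wrist'); tq()
grab('wrist','w15')
E
```

```text
t 17.35 p [569.5 -40.9  59. ] tooly ang 1.2792 xaxis [ 0.001 -0.001 -1.   ] q [-0.199  0.525 -0.281  0.763 -0.001  0.092] F [-1.5 -0.5  7.5] M [-0.51  0.45  0.55] w 54.5
tq at axis: M [-0.507  0.454  0.554] F [-1.5 -0.5  7.5] Mz shifted 0.554 q6 eff 0.6573686376214027
tq at axis: M [-0.424  0.457  0.588] F [-1.7 -1.5  7.8] Mz shifted 0.587 q6 eff 0.5812521278858185
tq at axis: M [-0.46   0.47   0.546] F [-1.8 -1.   6.8] Mz shifted 0.545 q6 eff 0.5589008331298828
tq at axis: M [-0.481  0.422  0.533] F [-1.6 -0.8  7.4] Mz shifted 0.532 q6 eff 0.5534310266375542
```

View pics/w15.png

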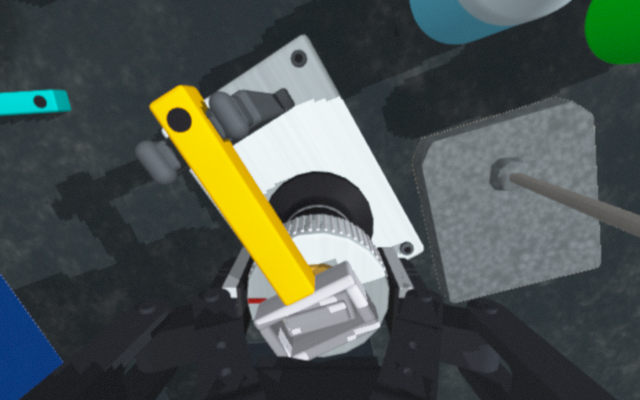

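Emit:
step_arm(rows="0 0 0 1 0 0 255; 0 0 0 2 0 0 255; 0 0 0 2 0 0 255")

```text
time: 17.92
eef_pos: [569.5, -41.0, 59.0]
ee_rot: [0.115, 0.697, -0.115, 0.698]
contact_force: [-2.2, -1.4, 7.6]
gripper_width: 54.8
```

```bash
python3 - <<'E'
from h import *
st();tq()
for i in range(3): bot.grab_frame('wrist'); tq()
E
```

```text
t 17.925 p [569.5 -41.   59. ] tooly ang 1.2443 xaxis [ 0.001 -0.001 -1.   ] q [-0.199  0.525 -0.281  0.763 -0.001  0.127] F [-2.2 -1.4  7.6] M [-0.52  0.52  0.67] w 54.8
tq at axis: M [-0.525  0.518  0.67 ] F [-2.2 -1.4  7.6] Mz shifted 0.669 q6 eff 0.7391819357872009
tq at axis: M [-0.482  0.513  0.586] F [-2.7 -1.8  6.8] Mz shifted 0.585 q6 eff 0.6635049171745777
tq at axis: M [-0.455  0.476  0.631] F [-1.6 -1.7  7.5] Mz shifted 0.63 q6 eff 0.6412616930902004
tq at axis: M [-0.486  0.46   0.638] F [-1.8 -1.   6.7] Mz shifted 0.638 q6 eff 0.635963436216116
```

Emit:
step_arm(rows="0 0 0 0.8 0 0 255; 0 0 0 1.6 0 0 255; 0 0 0 1.6 0 0 255")

```text
time: 18.45
eef_pos: [569.5, -41.0, 59.0]
ee_rot: [0.124, 0.695, -0.125, 0.697]
contact_force: [-1.1, -2.2, 7.2]
gripper_width: 54.4
```

```bash
python3 - <<'E'
from h import *
st();tq()
for i in range(3): bot.grab_frame('wrist'); tq()
f=grab('wrist','w16')
E
```

```text
t 18.45 p [569.5 -41.   59. ] tooly ang 1.2166 xaxis [ 0.001 -0.001 -1.   ] q [-0.199  0.525 -0.281  0.763 -0.001  0.155] F [-1.1 -2.2  7.2] M [-0.46  0.46  0.7 ] w 54.4
tq at axis: M [-0.462  0.464  0.701] F [-1.1 -2.2  7.2] Mz shifted 0.7 q6 eff 0.7935483567416668
tq at axis: M [-0.429  0.469  0.657] F [-1.7 -1.2  7.2] Mz shifted 0.656 q6 eff 0.734173133969307
tq at axis: M [-0.528  0.523  0.72 ] F [-1.7 -0.9  7.1] Mz shifted 0.719 q6 eff 0.716682393103838
tq at axis: M [-0.528  0.469  0.707] F [-1.7 -1.8  6.6] Mz shifted 0.706 q6 eff 0.712541900575161
```

View pics/w16.png

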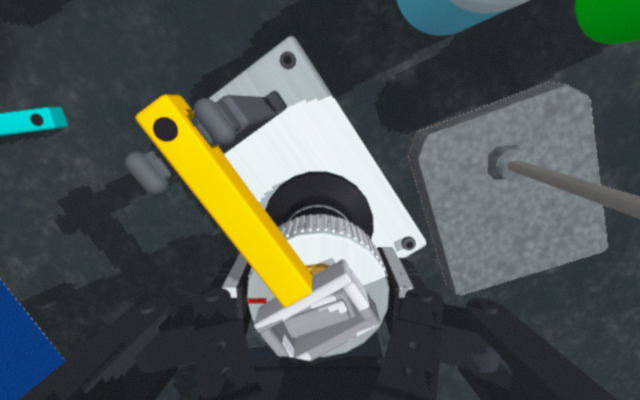

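Emit:
step_arm(rows="0 0 0 0 0 0 60; 0 0 0 0 0 0 0; 0 0 0 0 0 0 0; 0 0 0 0 0 0 0; 0 0 0 0 0 0 0")

```text
time: 19.27
eef_pos: [568.8, -40.5, 57.7]
ee_rot: [0.125, 0.696, -0.125, 0.696]
contact_force: [-0.9, 0.4, 0.8]
gripper_width: 85.4
```

```bash
python3 - <<'E'
from h import *
st();tq();grab('wrist','w17')
E
```

```text
t 19.275 p [568.8 -40.5  57.7] tooly ang 1.2159 xaxis [-0.  0. -1.] q [-0.199  0.526 -0.282  0.762  0.     0.156] F [-0.9  0.4  0.8] M [-0.    0.01 -0.01] w 85.4
tq at axis: M [-0.002  0.008 -0.012] F [-0.9  0.4  0.8] Mz shifted -0.012 q6 eff 0.000576317725062836
```

View pics/w17.png

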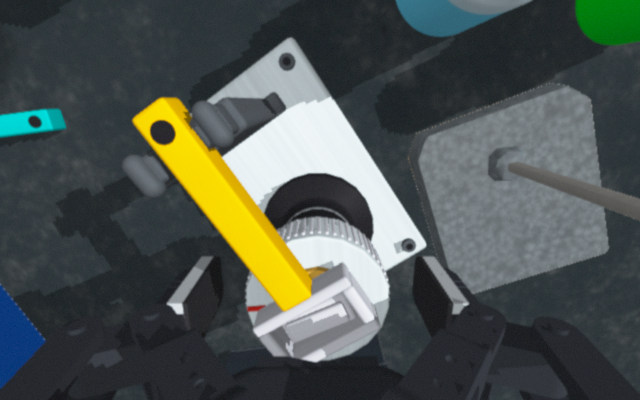

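```bash
python3 - <<'E'
from h import *
a=cv2.imread('pics/w16.png')[240:370,225:405];b=cv2.imread('pics/w17.png')[240:370,225:405]
cv2.imwrite('pics/c18.png',cv2.resize(np.vstack([a,b]),None,fx=2.25,fy=2.25,interpolation=cv2.INTER_CUBIC))
for t in ('w15','w16','w17'):
    f=load(t);im=f['pixels'].astype(int);m=(im[...,0]>120)&(im[...,1]<70)&(im[...,2]<70);m[:250]=0;m[340:]=0;m[:,:230]=0;m[:,280:]=0
    v,u=np.nonzero(m);d=atz(f,u.mean(),v.mean(),92)-H;
    print(t,u.mean(),v.mean(),len(u),np.hypot(*d[:2]),np.degrees(np.arctan2(d[1],d[0])))
E
```

```text
w15 255.0 300.35593220338984 59 23.694954974437753 -105.92671637850277
w16 256.36986301369865 300.4931506849315 73 23.148058066014805 -109.42779609757171
w17 254.47169811320754 307.92452830188677 53 23.670579414944715 -105.18994604518613
```

View pics/c18.png

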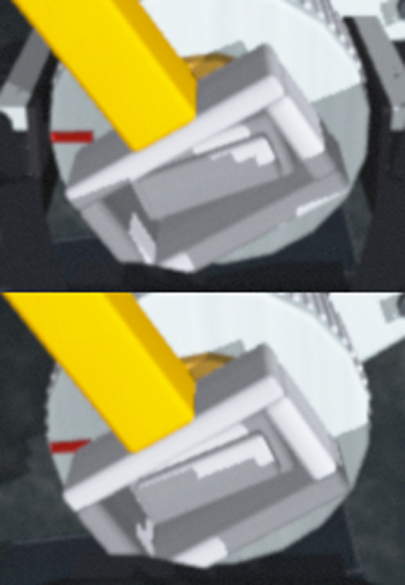

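```bash
python3 - <<'E'
from h import *
for t,o in (('w16','c19'),('w17','c20')): 
    im=cv2.imread(f'pics/{t}.png')[275:370,245:395]; im=cv2.convertScaleAbs(im,alpha=1.3)
    cv2.imwrite(f'pics/{o}.png',cv2.resize(im,None,fx=5.2,fy=5.2,interpolation=cv2.INTER_CUBIC))
E
```

```text
(no output)
```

View pics/c19.png

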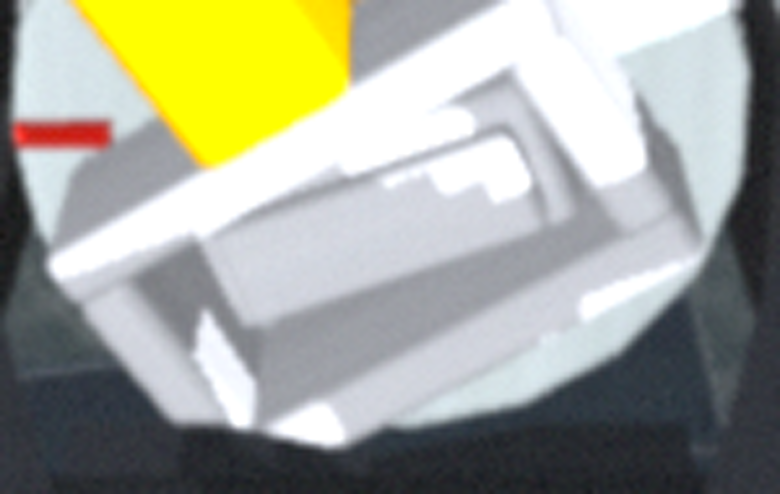

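View pics/c20.png

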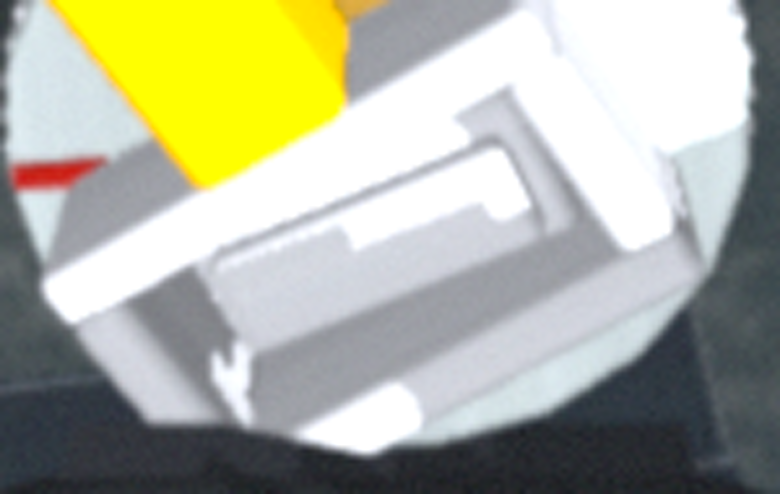

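Emit:
step_arm(rows="-25 0 0 0 0 0 0; -60 0 0 0 0 0 0; -110 0 0 0 0 0 0; -160 0 0 0 0 0 0; -190 0 -25 0 0 0 0")

```text
time: 19.95
eef_pos: [546.8, -32.3, 250.2]
ee_rot: [0.125, 0.695, -0.125, 0.697]
contact_force: [-0.1, -0.0, -0.2]
gripper_width: 85.6
```

```bash
python3 - <<'E'
from h import *
st();grab('wrist','w18');grab('side','s18');crop('s18',200,90,400,250,4,'c21');crop('w18',240,150,400,310,3.7,'c22')
E
```

```text
t 19.95 p [546.8 -32.3 250.2] tooly ang 1.2153 xaxis [ 0.003 -0.001 -1.   ] q [-0.193  0.322 -0.059  1.186 -0.     0.163] F [-0.1 -0.  -0.2] M [-0.01 -0.05  0.01] w 85.6
```

View pics/w18.png

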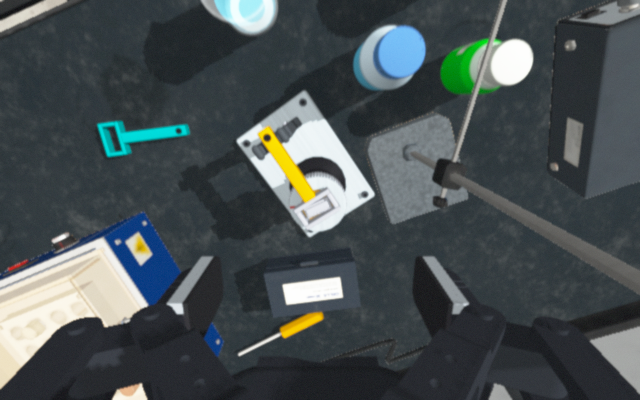

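View pics/c21.png

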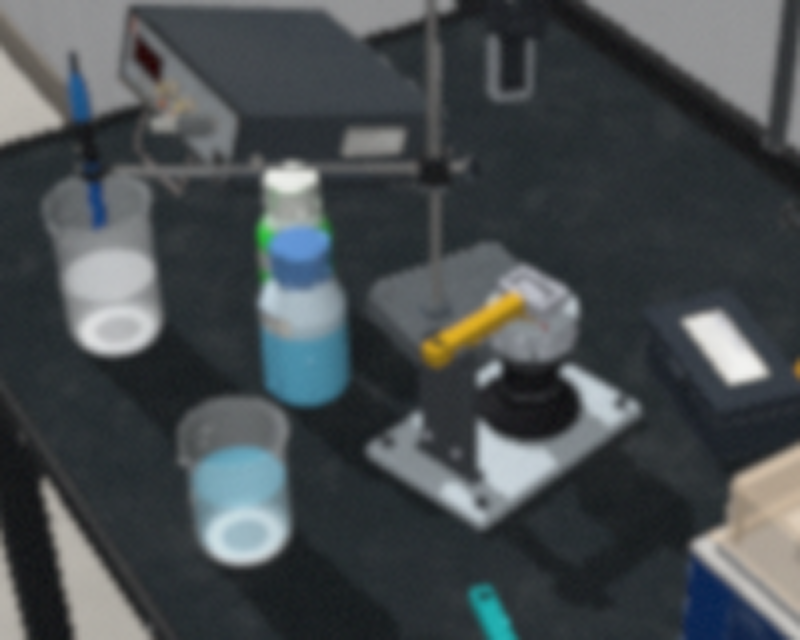

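View pics/c22.png

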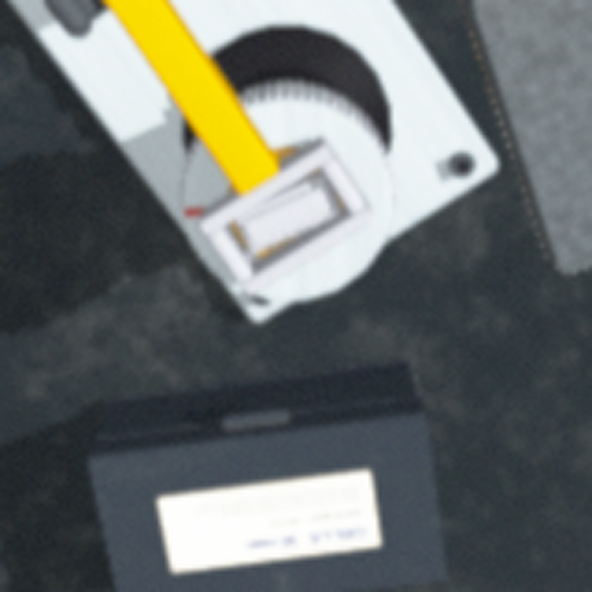

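```bash
python3 - <<'E'
from h import *
f=load('w18');C=lambda u,v,z:atz(f,240+u/3.7,150+v/3.7,z)
a=C(248,253,104);b=C(342,212,104);d=b-a;print('tang y dir rel head',np.arctan2(d[1],d[0])-0.248-np.pi/2,np.linalg.norm(d))
a=C(202,225,107);b=C(328,148,107);d=b-a;print('key y rel head',np.arctan2(d[1],d[0])-0.248-np.pi/2,np.linalg.norm(d))
m=C(193,212,92)-H;print('mark',np.hypot(*m[:2]),np.degrees(np.arctan2(m[1],m[0])))
E
```

```text
tang y dir rel head -0.1703633792095003 26.16944628118775
key y rel head -0.035825435671316574 37.08976250387135
mark 23.842866655238183 -104.8261051193665
```

```bash
python3 -c "
from h import *
print(bot.hand_in())"
```

```text
the job is handed in; nothing more can be done
None
```

The job is handed in at about 20 s. The key is fully down over the tang with its tail between the prongs, and the ring is tightened clockwise to about 0.7 N m.

- **Key:** It came to rest within 0.2 mm of the expected seated height. I pressed it with about 10 N, released it and saw it seated in the side and wrist pictures.
- **Ring:** I turned it about 80° in one grip. The torque jumped to about 0.45 N m where the washer met the housing. I then went on in small steps until the wrist moment read about 0.70 N m and the last joint's torque 0.71 N m.
- **After release:** Contact forces went to zero, and the key is still on. The barrel measures roughly −0.15 to −0.17 rad, within the play allowed with the key on and well under 0.35. The bottles and beakers look to be where they were.

**Check that disagreed:** When I let go, the red ring mark sprang back about 4°. The tang turned back only about 1.5° and the key about 0.5°, though those readings are rough. So the ring may have relaxed about 2.5° against the barrel. It is still about 6° past washer contact, and the mark did not move further between the two pictures after release. I did not grip it again to test the tightness.

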